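Stack the till stationery away

ROBOT

A 6-joint arm with a two-finger parallel gripper is mounted at the origin on a cart in front of the work surface, level with it; the furniture and walls round the work are solid. World frame = base frame: x ahead of the robot, y to its left, z up, the work surface at z = 0. Lengths are in m, angles in rad, forces in N, time in s.
With the tool pointing down it reaches from about 0.3 to 1 m from the base axis. Payload 5.1 kg.
Tool frame: the origin (TCP) lies at the very end of the fingers, on their centre line; the grasp point (between the pads) lies 19 mm behind it (tcp_to_grasp is the distance from the TCP to the grasp point, in m); z points along the fingers, y is the direction in which the jaws open and shut (so a half turn about z gives the same grasp; the last joint's range is limited). The gripper opens to 95 mm and grips with 3 to 60 N. Pads are 20 mm wide; open, the fingers measure 119 mm over their backs; the gripper's body (75 mm by 180 mm) begins 59 mm behind the grasp point.
Start: joints at [-1.364, 0.124, 1.65, -0, 1.367, -0.083], TCP at [0.186, -0.623, 0.181] pointing down, gripper open.
Joint ranges: [-2.61, 2.61], [-1.02, 2.33], [0.03, 2.71], [-1.35, 4.49], [0.32, 2.68], [-2.91, 2.91]. Speed limits (rad/s): [2.57, 2.57, 3.14, 3.14, 3.14, 3.14].

INTERFACE

Orientations are given as a 3x3 rotation matrix whose columns are the frame's x, y, z axes.
In Python, from workcell import * gives the robot as it stands.
- The arm moves only by the tool apply_moves, never from a script. Its argument "commands" is a list of rows, each a list of 3 entries, a list of its own where there are three numbers: the shift along the world's x, y, z as a fraction of full scale, then the turn about the world's z as a fraction of full scale, then the opening, from -1 (shut) to 1 (fully open). A call has exactly 10 rows; each row is the pose to reach, as a shift and turn from the pose commanded when the call began, turning the shorter way round; what a row does not reach only later rows make up. Full scale, the value 1, is 0.25 m for a shift and 180 degrees for a turn. A row lasts 1/8 s, in which the tool goes at most 62.5 mm and 10.7 degrees, less where a joint would pass 70% of its speed; a pose out of reach is approached as far as the arm can. A call with a number of a shift or a turn outside -1 to 1 is refused whole. A call with a gripper value outside its range is refused whole. The fingers move at their own pace and stop on an object; "squeeze" is the grip in N (left out, the last holds). Time passes only in rows, so rows that repeat a pose let the fingers close, or fill a call up. It gives the time, the measured TCP pose, the force and the opening at its end, in the units of the state.
- state(): the state, without advancing time (a new reading comes with each control period).
- grab_frame(name): name is "scene" or "top"; returns a dict with "img" (420x560x3 uint8, blue, green, red), "depth" (420x560 float32, m along the optical axis (not along the pixel's ray), 0 where there is no reading), "fov_y" (degrees; the focal length in pixels is half the picture's height over the tangent of half this angle, whatever the lens; pixels are square), "cx", "cy" (the principal point, pixels), "eye" and "orientation" of the camera in the world. Camera axes: x right, y down, z forward; pixel columns grow to the right and rows downward; lengths in m; the calibration is good to about 2 mm. A picture is of the moment at which its call begins.
- finish_job(): hands the job in, once; it reports no verdict.
Trained networks look in the newest picture that a camera, given by its name, has taken for a name from the list of things; names that differ only in an ending like _2 or _b are one class to them, and where a whole thing is asked for, a point or a joint stands for the part that bears it (a point fixed in the world has none). Each returns a list of dicts, best first, with "p" (0 to 1); they miss things now and then, are a little off and sometimes report something else, mostly with a low value. They report only what shows in the picture. A call takes as long as a camera call. They do not tell look-alikes from the thing itself.
- look_for(name, camera): "position" ([row, column] as shares, 0 to 1, of the picture: columns of its width, rows of its height, amid what is visible of it).
- silhouettes(name, camera): "pixels" (420x560 bool, what is visible of it) and "position" ([row, column] as shares, 0 to 1, of the picture: columns of its width, rows of its height, amid what is visible of it).
The state is a dict: "time": time; "qpos": joint angles; "qd": joint speeds; "tau": joint torques, N m; "tcp_pos": TCP position; "ee_rot": TCP orientation; "force": force on the tool from outside, world axes, zero at the start; "ft_torque": the same for the moment, N m; "grip_width": finger opening in m.
Only numpy, scipy, OpenCV 4.12 (cv2) and the standard library are available. Lean on these libraries where they do the work, as an engineer would, in place of code of your own. Each camera call takes 0.05 s, during which the arm holds its last target.

TASK

Closing time: tidy the till stationery between the glass guard and the card terminal into two stacks. On the yellow order pad lay the black ink pad, centred and with its long side along the order pad's long side, and stand the wooden stamp upright in the middle of the ink pad; on the round cork mat lay the white label roll flat and centred, and on top of it, flat and centred, the smaller blue tape roll. Do not knock over or push aside the other things on the counter.

Things in the scene. Friction and masses are not known exactly. Their poses are not given: they have to be found in the camera images.
- order_pad: yellow spiral order pad lying flat, fixed; 140 (its x) x 88 (its y) mm; its flat top face is 7 mm high, only the thin binding along one long edge stands up to 11 mm. Origin: centre of its underside, z up. Base of the first stack. (It and all things below lie on the counter between the glass guard at the left and the card terminal at the right.)
- cork_mat: round brown cork mat, fixed, 110 mm across, 6 mm thick. Origin: centre of its underside, z up. Base of the second stack.
- ink_pad: closed flat black ink pad, loose, about 50 g; 64 (its x) x 90 (its y) x 14 mm high. Origin: centre of its underside, z up. Grasp across the 64 mm, from above; the top is flat.
- stamp: wooden hand stamp, loose, about 60 g, 67 mm high, standing upright: rectangular foot 34 (its x) x 46 (its y) mm and 20 mm high, above it a turned round handle up to 28 mm thick, from 20 to 67 mm height. Origin: centre of its underside, z up. Grasp the handle from above, pads at 50 mm height.
- label_roll: white roll of labels with a brown core, lying flat, loose, about 69 mm across, 30 mm high. Origin: centre of its underside, z up. Grasp across the outside.
- blue_roll: blue roll of tape on a cardboard core, lying flat, loose, about 60 g, 60 mm across, hole 38 mm, 24 mm high. Origin: centre of its underside, z up. Grasp across the outside.
- cocoa_shaker: bystander, loose: clear cocoa shaker with a grey top, 44 mm across, 90 mm high. Origin: centre of its underside. Leave it.
- espresso_cup: bystander, loose: white espresso cup, 60 mm across, 85 mm along y with its handle, 56 mm high. Origin: centre of its underside. Leave it.
- counter_bell: bystander, loose: silver counter bell on a black foot, 72 mm across, 58 mm high. Origin: centre of its underside. Leave it.
- milk_jug: bystander, loose: white milk jug, 67 x 103 mm with its handle, 85 mm high. Origin: centre of its underside. Leave it.
There are look-alikes about, which are no part of the job. Several things have the shape of the blue_roll; the one meant has the colours described above.

How it is judged:
By the outcome, as a careful person would: the job done as asked, in the order asked, and still so for the second after the job is handed in, with the robot touching nothing.
It also fails if it takes over 109 s, if anything falls off the work surface, if the arm or the gripper's body presses on something with over 40 N, if the wrist force passes 120 N, or if a joint passes its speed limit or range.

## Working session

There is one attempt and no reset: what is moved stays moved. The work goes in short steps, Python scripts to look and compute and a tool call to move; the robot and the scene stay as the last step left them, time stands still between calls to the robot, and variables do not carry over. Pictures are saved under pics/ and viewed, and the job is handed in when it is done.

Besides the shell and the picture viewer there is one more tool, called after ">>>" by a JSON object that holds its "api" and its "payload", one argument or row to a line. apply_moves: Moves the arm, as the interface text tells. Shift numbers are shares of 0.25 m and turn numbers shares of 180 degrees, none past 1 either way. Its arguments: {"type":"object","properties":{"commands":{"type":"array"},"squeeze":{"type":"number"}},"required":["commands"]}

```bash
ls; mkdir -p pics; python3 - <<'E'
from workcell import *
import cv2,numpy as np
s=state();print(s)
for n in("scene","top"):
    f=grab_frame(n);cv2.imwrite(f"pics/{n}0.png",f["img"]);np.savez(f"{n}0.npz",**{k:np.array(v) for k,v in f.items()})
    print(n,f["fov_y"],f["cx"],f["cy"],f["eye"],f["orientation"])
E
```

```text
pics
{'time': 0.0, 'qpos': array([-1.36357894e+00,  1.24514321e-01,  1.65169819e+00,  2.34188623e-05,
        1.36749589e+00, -8.26054846e-02]), 'qd': array([-0.00067316,  0.00059144,  0.00038523, -0.00020079,  0.00023127,
        0.00163647]), 'tau': array([-5.10008140e-04, -4.17603135e+01, -3.59932208e+01,  7.74206989e-02,
        4.90340882e-02, -1.50153651e-04]), 'tcp_pos': array([ 0.18558465, -0.62218572,  0.17966687]), 'ee_rot': array([[ 9.58295911e-01,  2.85777496e-01, -4.12840873e-04],
       [ 2.85777726e-01, -9.58293684e-01,  2.07519474e-03],
       [ 1.97421157e-04, -2.10663136e-03, -9.99997762e-01]]), 'force': array([-0.00882834, -0.43749899, -0.41426684]), 'ft_torque': array([ 0.06663926, -0.00853497,  0.03281265]), 'grip_width': 0.09502566941891552}
scene 42.09572500570791 283.2869740596197 206.4707754701275 [-0.29071364 -0.89504636  0.50550864] [[ 0.64593901 -0.30565056  0.69952879]
 [-0.76299663 -0.28786902  0.57876383]
 [ 0.02447318 -0.90758425 -0.41915617]]
top 46.32157658420959 282.40160469021845 218.63528918968126 [ 0.28157331 -0.25505463  1.16448083] [[-0.0145382  -0.97937445  0.20152994]
 [-0.99988541  0.01509046  0.00120417]
 [-0.00422051 -0.20148934 -0.97948161]]
```

View pics/scene0.png

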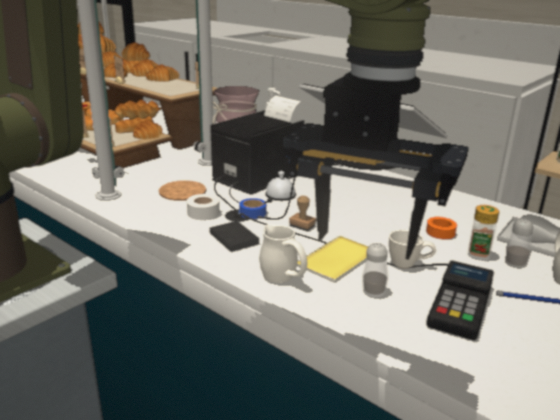

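View pics/top0.png

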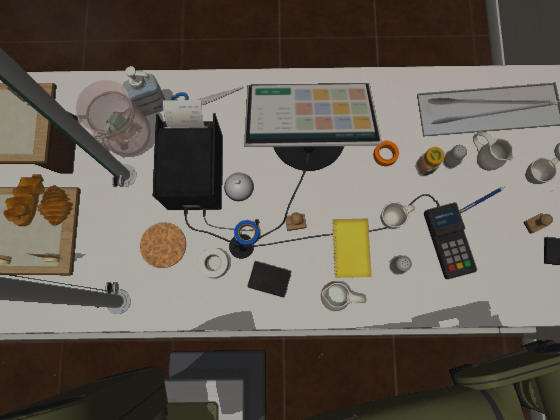

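The top view shows my candidates as (col,row):
- **Blue roll:** the blue one at (247,232). The orange ring at (386,153) is a look-alike.
- **Stamp:** (296,221), or a look-alike at (540,222) beyond the terminal.
- **Ink pad:** (269,279), or a look-alike at (553,250).
- **Label roll:** (211,263).
- **Bases:** pad at (352,248), cork mat at (163,245).

Next I'll measure these and check a close crop.

```bash
cat > h.py <<'E'
from workcell import *
import cv2,numpy as np
def pts(f):
    fl=210/np.tan(np.radians(float(f["fov_y"]))/2)
    v,u=np.mgrid[0:420,0:560]; d=f["depth"]
    P=np.stack([(u-f["cx"])/fl*d,(v-f["cy"])/fl*d,d],-1)
    P=P@np.array(f["orientation"]).T+np.array(f["eye"]); P[d==0]=np.nan
    return P
def proj(f,p):
    fl=210/np.tan(np.radians(float(f["fov_y"]))/2)
    q=(np.array(p)-f["eye"])@np.array(f["orientation"]); return q[...,0]/q[...,2]*fl+f["cx"],q[...,1]/q[...,2]*fl+f["cy"]
def rep(n,cam,f,P):
    for r in silhouettes(n,cam):
        m=r["pixels"]; q=P[m]; q=q[~np.isnan(q[:,0])]
        if len(q)<10: print(n,r["p"],r["position"],"few");continue
        z=np.percentile(q[:,2],90)
        t=q[(q[:,2]>z-.006)&(q[:,2]<z+.006)]
        rc=cv2.minAreaRect((t[:,:2]*1000).astype(np.float32))
        print(n,"p%.2f"%r["p"],"px",(np.array(r["position"])[::-1]*[560,420]).round(),"ztop %.3f"%z,"mid",(t[:,:2].min(0)/2+t[:,:2].max(0)/2).round(3),"rect",np.array(rc[0]).round(1),np.array(rc[1]).round(),round(rc[2],1),len(q))
E
python3 - <<'E'
from h import *
f=grab_frame("top");P=pts(f)
for n in "order_pad cork_mat ink_pad stamp label_roll blue_roll cocoa_shaker espresso_cup counter_bell milk_jug".split(): rep(n,"top",f,P)
c=f["img"][190:310,130:420];cv2.imwrite("pics/c1.png",cv2.resize(c,None,fx=2.7,fy=2.7,interpolation=cv2.INTER_CUBIC))
# height map
H=np.nan_to_num(P[...,2]);cv2.imwrite("pics/h1.png",np.clip(H*1000*255/250,0,255).astype(np.uint8))
for u,v in [(200,250),(300,260),(440,300),(241,247),(187,165),(310,150),(312,115),(122,175),(115,300),(60,100),(30,290),(130,100),(450,240),(275,225)]: print((u,v),P[v,u].round(3))
E
```

```text
order_pad p0.73 px [353. 245.] ztop 0.011 mid [ 0.447 -0.417] rect [ 447.5 -416. ] [140.  86.] 0.9 2081
cork_mat p0.93 px [164. 246.] ztop 0.009 mid [0.462 0.034] rect [461.2  32.8] [109. 108.] 37.1 1649
ink_pad p0.72 px [269. 278.] ztop 0.018 mid [ 0.375 -0.22 ] rect [ 376.4 -220.3] [89. 64.] 73.2 1047
ink_pad p0.25 px [161. 246.] ztop 0.009 mid [0.462 0.034] rect [461.7  34. ] [107. 109.] 83.3 1664
stamp p0.83 px [293. 224.] ztop 0.066 mid [ 0.509 -0.284] rect [ 509.2 -284.4] [22. 26.] 23.5 257
stamp p0.48 px [355. 247.] ztop 0.011 mid [ 0.447 -0.416] rect [ 447.  -416.6] [ 86. 140.] 89.8 2092
label_roll p0.76 px [209. 262.] ztop 0.033 mid [ 0.414 -0.09 ] rect [415.  -90.1] [68. 66.] 44.5 626
blue_roll p0.75 px [240. 232.] ztop 0.027 mid [ 0.486 -0.167] rect [ 484.7 -167.1] [58. 54.] 25.7 285
blue_roll p0.60 px [388. 149.] ztop 0.026 mid [ 0.679 -0.51 ] rect [ 678.7 -510.1] [57. 58.] 87.4 395
cocoa_shaker p0.70 px [403. 266.] ztop 0.088 mid [ 0.4  -0.52] rect [ 400.4 -520.2] [27. 27.] 84.9 320
cocoa_shaker p0.67 px [335. 293.] ztop 0.084 mid [ 0.333 -0.381] rect [ 327.8 -378.3] [82
[... 294 characters left out ...]
t [ 509.7 -284.2] [23. 26.] 22.9 256
milk_jug p0.94 px [338. 293.] ztop 0.084 mid [ 0.333 -0.381] rect [ 328.  -378.5] [83. 53.] 56.0 813
milk_jug p0.33 px [266. 278.] ztop 0.018 mid [ 0.375 -0.222] rect [ 376.9 -220.7] [88. 63.] 73.1 986
(200, 250) [ 0.447 -0.056  0.001]
(300, 260) [ 0.42  -0.294 -0.004]
(440, 300) [ 0.321 -0.62  -0.002]
(241, 247) [ 0.453 -0.154  0.002]
(187, 165) [ 0.613 -0.049  0.147]
(310, 150) [ 0.644 -0.316  0.144]
(312, 115) [ 0.688 -0.317  0.23 ]
(122, 175) [0.622 0.124 0.049]
(115, 300) [0.33  0.119 0.066]
(60, 100) [ 0.839  0.31  -0.   ]
(30, 290) [0.33  0.12  0.436]
(130, 100) [0.754 0.073 0.173]
(450, 240) [ 0.458 -0.645  0.029]
(275, 225) [ 0.506 -0.236 -0.   ]
```

View pics/c1.png

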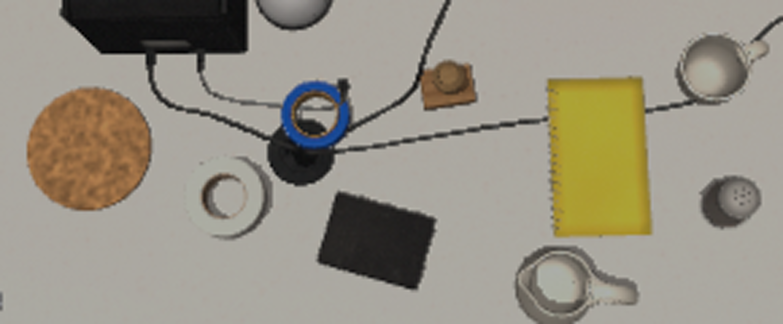

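View pics/h1.png

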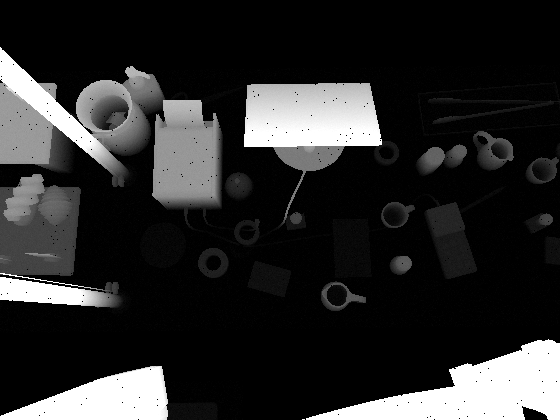

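```bash
python3 - <<'E'
from h import *
f=dict(np.load("top0.npz"));P=pts(f)
H=np.nan_to_num(P[...,2])
c=np.clip(H[140:310,100:420]*1000*255/80,0,255).astype(np.uint8)
cv2.imwrite("pics/h2.png",cv2.resize(cv2.applyColorMap(c,cv2.COLORMAP_JET),None,fx=2.5,fy=2.5,interpolation=cv2.INTER_NEAREST))
# printer footprint
m=(P[...,0]>.45)&(P[...,0]<.75)&(P[...,1]>-.13)&(P[...,1]<.06)&(H>.12)&(H<.165)
q=P[m];print("printer",np.percentile(q,[1,99],axis=0).round(3),cv2.minAreaRect((q[:,:2]*1000).astype(np.float32)))
# posts and things y>.06
for z0,z1 in((.02,.05),(.05,.08),(.08,.15),(.15,.3),(.3,.6)):
  for x0,x1 in((.25,.45),(.45,.7)):
    m=(P[...,0]>x0)&(P[...,0]<x1)&(P[...,1]>.04)&(P[...,1]<.2)&(H>z0)&(H<z1)
    q=P[m]
    if len(q)>5: print(z0,x0,len(q),np.percentile(q[:,:2],[2,98],axis=0).round(3).tolist())
for v in range(205,260,5): print(v,[int(H[v,u]*1000) for u in range(225,300,4)])
s=f["img"][190:260,225:330];cv2.imwrite("pics/c2.png",cv2.resize(s,None,fx=7,fy=7,interpolation=cv2.INTER_CUBIC))
g=dict(np.load("scene0.npz"));s=g["img"][165:300,150:350];cv2.imwrite("pics/c3.png",cv2.resize(s,None,fx=4,fy=4,interpolation=cv2.INTER_CUBIC))
E
```

```text
printer [[ 0.546 -0.108  0.124]
 [ 0.722  0.024  0.162]] ((639.511962890625, -41.13201141357422), (134.04000854492188, 189.9448699951172), 89.96814727783203)
0.02 0.25 99 [[0.315, 0.118], [0.369, 0.14]]
0.02 0.45 205 [[0.599, 0.087], [0.698, 0.154]]
0.05 0.25 164 [[0.317, 0.118], [0.37, 0.145]]
0.05 0.45 334 [[0.596, 0.086], [0.699, 0.148]]
0.08 0.25 183 [[0.315, 0.118], [0.351, 0.137]]
0.08 0.45 747 [[0.616, 0.089], [0.699, 0.159]]
0.15 0.25 550 [[0.315, 0.118], [0.35, 0.136]]
0.15 0.45 735 [[0.616, 0.105], [0.698, 0.16]]
0.3 0.25 1465 [[0.315, 0.118], [0.35, 0.135]]
0.3 0.45 2210 [[0.615, 0.118], [0.645, 0.138]]
205 [0, 0, -2, 7, -1, 0, -2, 0, 2, -1, 3, -2, 0, 3, 0, -2, 119, 2, 0]
210 [0, 0, -3, -2, 0, -1, 0, -1, 0, 1, 0, 0, 2, 1, -1, 3, -1, -1, -3]
215 [2, 1, 3, 0, 0, -2, -1, 3, 2, 2, 0, 0, 3, 1, -1, 102, 17, 68, 70]
220 [0, 2, -1, 1, 1, 23, 22, 0, 30, 0, 0, 1, -4, 0, 0, 0, 19, 63, 66]
225 [0, 1, -2, 23, 26, 10, 13, 23, 35, 1, 0, 2, 0, 0, 32, 2, 19, 17, 21]
230 [0, 1, 2, 25, 6, 10, 14, 19, 22, 0, 3, 2, 9, 3, 0, -1, 0, -3, 1]
235 [-3, 0, 0, 25, 4, 7, 1, 1, 23, 7, 5, -2, 3, 0, 0, 2, 0, 1, 0]
240 [6, 7, 0, 25, 25, 20, 17, 22, 5, 2, 1, 2, 4, -1, 0, 8, 4, 8, -1]
245 [2, 3, 0, 0, -1, 10, 12, 5, 11, 7, 0, -1, 0, 0, 0, 1, 0, -1, 2]
250 [2, -1, 2, 2, 0, 0, -1, 2, 3, 0, 1, -5, 1, -3, -1, 0, 1, -1, 4]
255 [31, 2, 1, 5, 2, 1, 6, 5, 0, 0, 1, -4, 1, -1, 3, -2, -1, 1, 3]
```

View pics/h2.png

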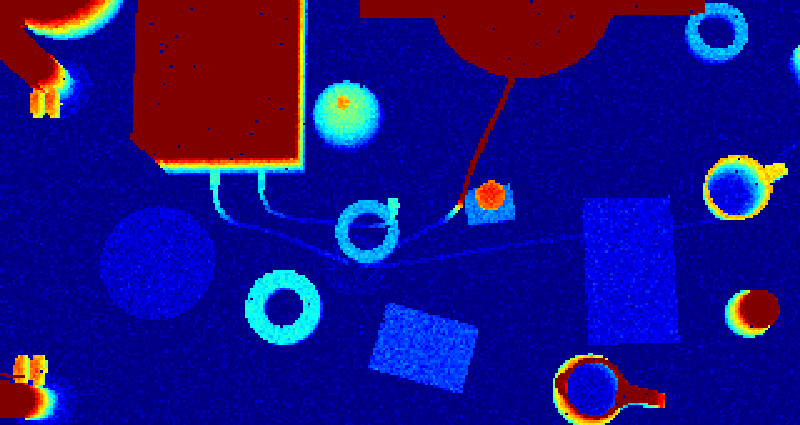

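View pics/c2.png

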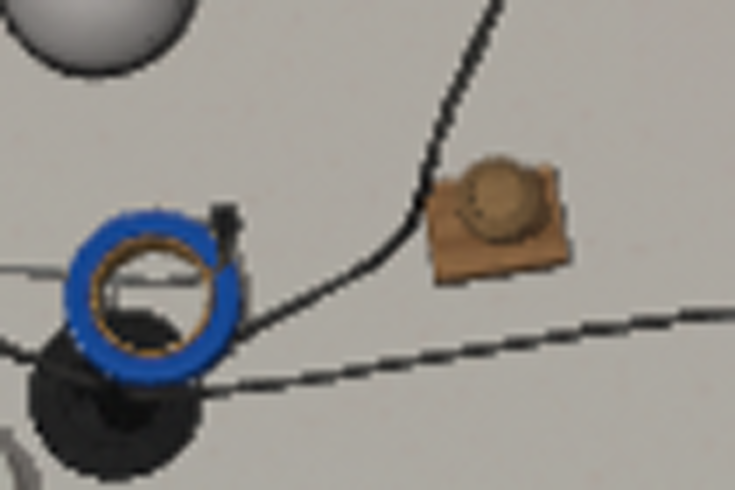

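View pics/c3.png

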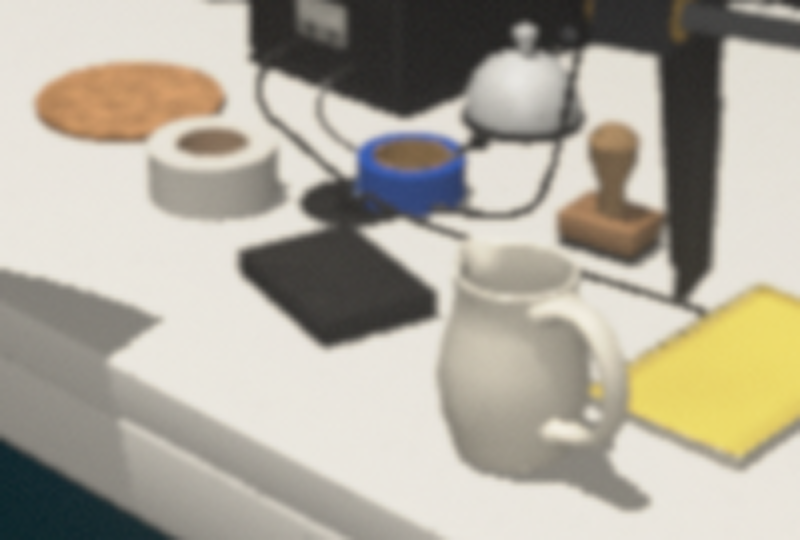

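```bash
python3 - <<'E'
from h import *
Hs=[];im=[]
for i in range(6):
    f=grab_frame("top");P=pts(f);Hs.append(P[...,2]);im.append(f["img"].astype(float))
H=np.nanmedian(Hs,0);I=np.mean(im,0).astype(np.uint8)
np.save("H.npy",H)
for v in range(212,254): print(v,' '.join("%3d"%(H[v,u]*1000) for u in range(228,272)))
# blue top plane
hsv=cv2.cvtColor(I,cv2.COLOR_BGR2HSV)
b=(hsv[...,0]>100)&(hsv[...,0]<130)&(hsv[...,1]>120)
b[:, :225]=0;b[:,275:]=0;b[:210]=0;b[260:]=0
fl=f.copy();f["depth"]=f["depth"]
Q=P.copy()
m=b&(H>.017)&(H<.032)
q=Q[m];A=np.c_[q[:,:2]-q[:,:2].mean(0),np.ones(len(q))]
print(np.linalg.lstsq(A,H[m],rcond=None)[0],len(q),cv2.minEnclosingCircle((q[:,:2]*1000).astype(np.float32)))
s=I[205:265,220:280];cv2.imwrite("pics/c4.png",cv2.resize(s,None,fx=10,fy=10,interpolation=cv2.INTER_NEAREST))
f=grab_frame("scene");P=pts(f);I=f["img"]
s=I[185:235,220:300];cv2.imwrite("pics/c5.png",cv2.resize(s,None,fx=10,fy=10,interpolation=cv2.INTER_CUBIC))
E
```

```text
212   0   0   0   0   0   0   0   0   0   1  -1   1   0  -1   0   0   0   0   0   0   1   0   0   0   1   0   1   1   0  -1   0   0   0   0   1   0   1   2   0   0   0   1   0   0
213   0   2   1   1  -1   1   0  -1   0   2   1   0   0   1   0   1   1   1   0   0   0  -1   0   0   1   0   0   0   0   0   0   0   0   0   0   0   0   0   0   0   0  -1   0   0
214   0   2   0   2   0  -1   0   0   0   0   0   0   0   1   0   0   0   0   0   0   1   0   0   2   0   0   1   0  -1   0   1   2   0   0   0  -1   0   1   0   0   0   0   0   0
215   0   0   2   0   2   0  -1   0   0   0   1   0   1   0  -1   0   1   0   0   1   0  -2   1   0   0   2   0   0   0   0   0   0   0   1   0   0   0   0   0   0   0   0   0   1
216   1   0  -2   0   0   0   0   0   1   0   0   0   1   1  -1   0   0   0   0   0   1   1   0   0   0   0   0   0  -1  -1  -1   1  -1  -1   1   1   0   0   0   0  -1   0   0   1
217   0   0  -1   1   0   3   0   1   0   0   0   0   0   0   0   0   1   0  -1   1  -1   0   0   0   0   0   0   1   0   0   0   1   0  -1   0   0   0   2  -1   0  -1   0   0  -1
218   0   0  -1   0 
[... 6349 characters left out ...]
 3   2   3   3   3   1   0   1   0   0   2   0   1   0  -1   1   0   2   0   0   0   0  -1   0   0   0   1   0
 ** On entry to DLASCL parameter number  4 had an illegal value
 ** On entry to DLASCL parameter number  4 had an illegal valueTraceback (most recent call last):
  File "<stdin>", line 16, in <module>
    x, resids, rank, s = _umath_linalg.lstsq(a, b, rcond,
                         ~~~~~~~~~~~~~~~~~~~^^^^^^^^^^^^^
                                             signature=signature)
                                             ^^^^^^^^^^^^^^^^^^^^
    raise LinAlgError("SVD did not converge in Linear Least Squares")
numpy.linalg.LinAlgError: SVD did not converge in Linear Least Squares
```

The crop confirms the choices: blue ring, white roll, black pad and stamp, all between the guard and the terminal. The cables run through the roll's footprint while its top is level at 24 mm, so they are probably only decoration. I'll lift that roll slowly and watch the force. First, over to the ink pad, gripping it 12 mm off-centre so the gripper body clears the shaker when I place it.

>>> {"api": "apply_moves", "payload": {
  "commands": [
    [[0.4,0.5,0],0.15,1],
    [[0.77,1,0],0.315,1],
    [[0.77,1,0],0.315,1],
    [[0.77,1,0],0.315,1],
    [[0.77,1,0],0.315,1],
    [[0.77,1,0],0.315,1],
    [[0.77,1,0],0.315,1],
    [[0.77,1,0],0.315,1],
    [[0.77,1,0],0.315,1],
    [[0.77,1,0],0.315,1]
  ],
  "squeeze": 15
}}

```text
time: 2.2
tcp_pos: [0.3778, -0.3734, 0.1809]
ee_rot: [[0.289, 0.957, -0.0], [0.957, -0.289, 0.0], [0.0, -0.0, -1.0]]
force: [0.4, -0.1, -0.9]
grip_width: 0.0952
```

>>> {"api": "apply_moves", "payload": {
  "commands": [
    [[0.009,0.22,0],0,1],
    [[0.009,0.44,0],0,1],
    [[0.009,0.66,0],0,1],
    [[0.009,0.66,-0.15],0,1],
    [[0.009,0.66,-0.3],0,1],
    [[0.009,0.66,-0.45],0,1],
    [[0.009,0.66,-0.55],0,1],
    [[0.009,0.66,-0.6],0,1],
    [[0.009,0.66,-0.6],0,1],
    [[0.009,0.66,-0.6],0,1]
  ]
}}

```text
time: 3.45
tcp_pos: [0.3813, -0.2086, 0.0322]
ee_rot: [[0.288, 0.958, 0.002], [0.958, -0.288, -0.001], [-0.001, 0.002, -1.0]]
force: [-0.3, -0.3, -0.2]
grip_width: 0.0951
```

```bash
python3 - <<'E'
from h import *
s=state();print(s["tcp_pos"],s["force"])
f=grab_frame("top");cv2.imwrite("pics/t2.png",f["img"][180:330,180:330].repeat(4,0).repeat(4,1))
f=grab_frame("scene");cv2.imwrite("pics/s2.png",cv2.resize(f["img"][150:300,150:350],None,fx=4,fy=4))
E
```

```text
[ 0.38134129 -0.20861704  0.032241  ] [-0.33979644 -0.26125758 -0.23831049]
```

View pics/s2.png

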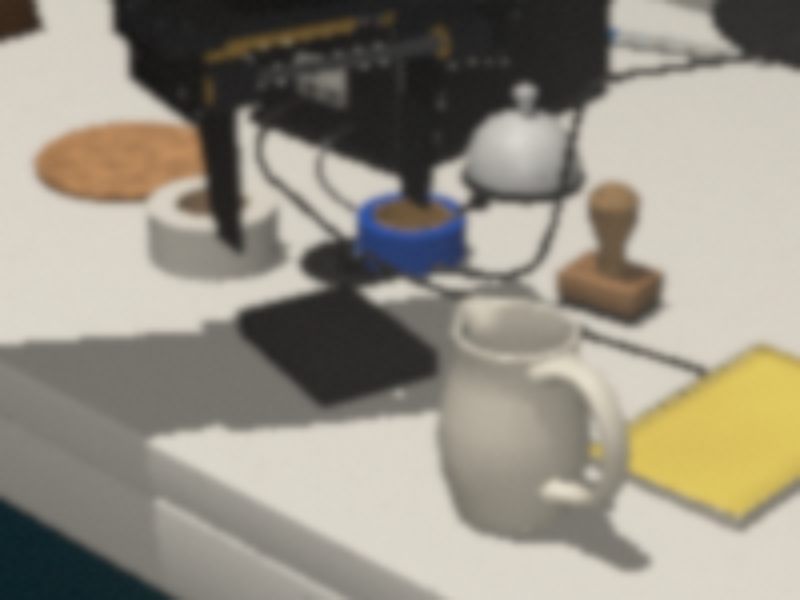

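View pics/t2.png

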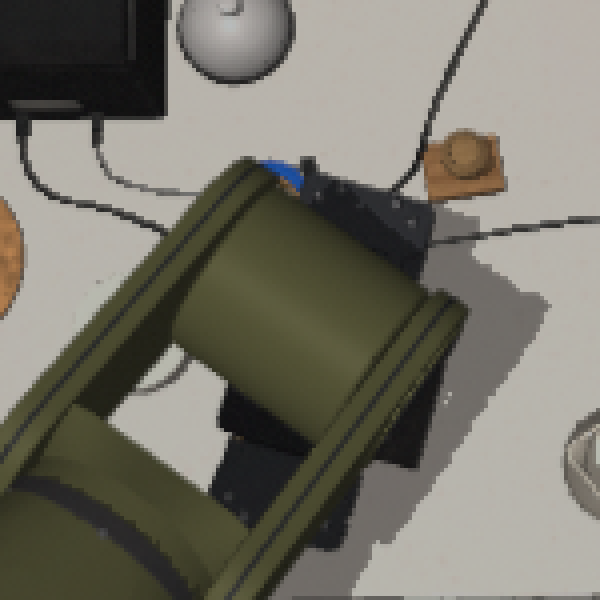

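>>> {"api": "apply_moves", "payload": {
  "commands": [
    [[0,0,-0.05],0,1],
    [[0,0,-0.1],0,1],
    [[0,0,-0.1],0,1],
    [[0,0,-0.1],0,-0.2],
    [[0,0,-0.1],0,-0.5],
    [[0,0,-0.1],0,-0.5],
    [[0,0,-0.1],0,-0.5],
    [[0,0,-0.1],0,-0.5],
    [[0,0,-0.1],0,-0.5],
    [[0,0,-0.1],0,-0.5]
  ],
  "squeeze": 15
}}

```text
time: 4.8
tcp_pos: [0.3805, -0.2079, 0.006]
ee_rot: [[0.287, 0.958, 0.0], [0.958, -0.287, 0.0], [0.0, -0.0, -1.0]]
force: [0.1, 0.5, -0.1]
grip_width: 0.0303
```

```bash
python3 - <<'E'
from h import *
s=state();print(s["tcp_pos"],s["force"],s["grip_width"])
f=grab_frame("scene");cv2.imwrite("pics/s3.png",cv2.resize(f["img"][150:300,150:350],None,fx=4,fy=4,interpolation=cv2.INTER_CUBIC))
print([np.round(proj(f,p),1) for p in ([.38,-.208,.006],[.427,-.223,.006],[.333,-.194,.006])])
E
```

```text
[ 0.38047943 -0.20786463  0.0059589 ] [ 0.13459528  0.54181377 -0.09962379] 0.030276651487679097
[array([231. , 232.1]), array([252.8, 226.6]), array([208.4, 238.1])]
```

View pics/s3.png

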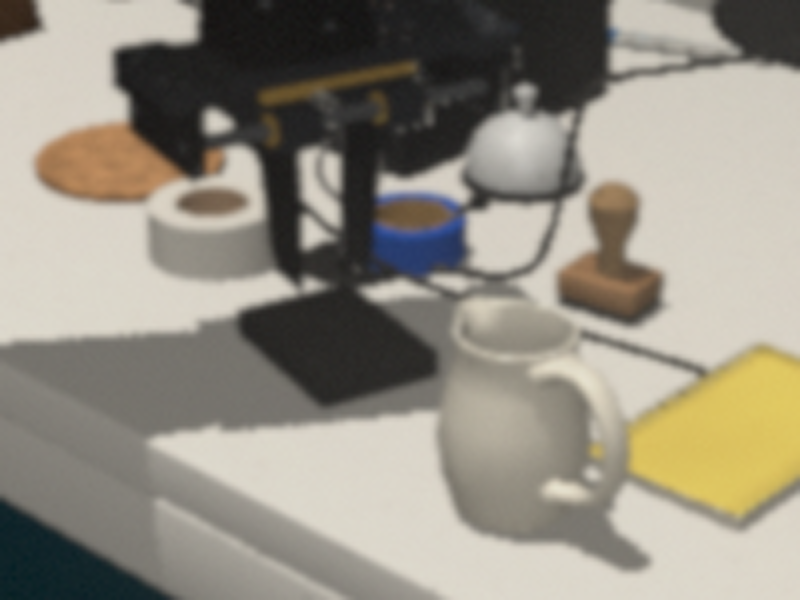

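The fingers closed beyond the ink pad: tips at scene pixel (231,222), where the projection says (231,232). Nothing was touched. I'll check whether the two cameras and the robot agree.

```bash
python3 - <<'E'
from h import *
f=grab_frame("scene");P=pts(f)
print("fov",f["fov_y"],f["cx"],f["cy"],f["eye"],np.array(f["orientation"]).round(3).tolist())
for n in "ink_pad order_pad cork_mat stamp label_roll blue_roll counter_bell".split(): rep(n,"scene",f,P)
for u,v in[(225,219),(237,220),(224,214),(237,214),(180,270),(340,290)]: print((u,v),P[v,u].round(4), f["depth"][v,u])
g=grab_frame("top");print(g["eye"],np.array(g["orientation"]).round(3).tolist(),g["cx"],g["cy"],g["fov_y"])
print([np.round(proj(f,p),1) for p in ([.376,-.2205,.014],[.447,-.4165,.007],[.462,.034,.006],[.509,-.284,.067])])
s=state();print(s["qpos"])
E
```

```text
fov 42.09572500570791 283.2869740596197 206.4707754701275 [-0.29071364 -0.89504636  0.50550864] [[0.646, -0.306, 0.7], [-0.763, -0.288, 0.579], [0.024, -0.908, -0.419]]
ink_pad p0.87 px [233. 235.] ztop 0.014 mid [ 0.372 -0.222] rect [ 374.6 -220.5] [97. 67.] 73.6 997
ink_pad p0.35 px [302. 221.] ztop 0.059 mid [ 0.504 -0.287] rect [ 504.3 -287.9] [19. 22.] 70.3 534
order_pad p0.83 px [337. 256.] ztop 0.007 mid [ 0.447 -0.415] rect [ 446.  -415.6] [145.  90.] 3.0 1907
cork_mat p0.93 px [177. 191.] ztop 0.006 mid [0.452 0.039] rect [447.8  35.9] [ 92. 118.] 9.5 538
cork_mat p0.48 px [204. 207.] ztop 0.029 mid [ 0.412 -0.092] rect [410.5 -90.2] [71. 62.] 50.7 723
stamp p0.76 px [302. 220.] ztop 0.059 mid [ 0.505 -0.287] rect [ 504.7 -287.4] [21. 22.] 1.1 598
label_roll p0.73 px [206. 207.] ztop 0.029 mid [ 0.411 -0.092] rect [407.6 -93. ] [67. 62.] 52.0 655
blue_roll p0.96 px [252. 208.] ztop 0.022 mid [ 0.484 -0.172] rect [ 485.4 -171.9] [62. 47.] 42.1 408
blue_roll p0.72 px [439. 228.] ztop 0.022 mid [ 0.676 -0.512] rect [ 675.8 -511.4] [57. 58.] 53.5 583
blue_roll p0.35 px [302. 220.] ztop 0.059 mid [ 0.505 -0.287] rect [ 505.  -288.1] [18. 24.] 63.0 542
counter_bell p0.95 px [280. 189.] ztop 0.038 mid [ 0.568 -0.165] rect [ 569.  -176.5] [116.  41.] 41.2 572
(225, 219) [ 0.3606 -0.2122  0.0432] 1.0446037
(237, 220) [ 4.349e-01 -1.704e-01  2.000e-04] 1.1388414
(224, 214) [ 0.3573 -0.2132  0.0552] 1.0366777
(237, 214) [ 0.3913 -0.2141  0.0436] 1.064815
(180, 270) [ 0.2597 -0.1943 -0.0325] 1.0160784
(340, 290) [ 0.3674 -0.4787 -0.0023] 0.9141685
[ 0.28157331 -0.25505463  1.16448083] [[-0.015, -0.979, 0.202], [-1.0, 0.015, 0.001], [-0.004, -0.201, -0.979]] 282.40160469021845 218.63528918968126 46.32157658420959
[array([234. , 231.2]), array([337.3, 255.1]), array([182.6, 187.5]), array([303. , 195.4])]
[-6.24034059e-01 -1.87742851e-01  2.26765722e+00 -4.02075754e-05
  1.06177299e+00 -3.32640030e-01]
```

```bash
python3 - <<'E'
from h import *
f=grab_frame("scene");P=pts(f)
for v in range(206,228): print(v,[tuple((P[v,u]*1000).round().astype(int)) if f["depth"][v,u]>0 else None for u in (220,222,224,226,234,236,238,240)])
E
```

```text
206 [(np.int64(360), np.int64(-200), np.int64(67)), (np.int64(358), np.int64(-207), np.int64(70)), (np.int64(357), np.int64(-215), np.int64(73)), (np.int64(363), np.int64(-214), np.int64(70)), (np.int64(391), np.int64(-206), np.int64(58)), (np.int64(392), np.int64(-211), np.int64(59)), (np.int64(390), np.int64(-218), np.int64(63)), (np.int64(391), np.int64(-223), np.int64(64))]
207 [(np.int64(361), np.int64(-199), np.int64(64)), (np.int64(357), np.int64(-209), np.int64(68)), (np.int64(357), np.int64(-215), np.int64(71)), (np.int64(363), np.int64(-213), np.int64(68)), (np.int64(394), np.int64(-203), np.int64(54)), (np.int64(392), np.int64(-211), np.int64(57)), (np.int64(389), np.int64(-219), np.int64(61)), (np.int64(391), np.int64(-223), np.int64(62))]
208 [(np.int64(360), np.int64(-200), np.int64(62)), (np.int64(357), np.int64(-209), np.int64(67)), (np.int64(356), np.int64(-215), np.int64(69)), (np.int64(363), np.int64(-213), np.int64(66)), (np.int64(394), np.int64(-204), np.int64(52)), (np.int64(393), np.int64(-210), np.int64(55)), (np.int64(390), np.int64(-218), np.int64(58)), (np.
[... 6447 characters left out ...]
(376), np.int64(-187), np.int64(14)), (np.int64(381), np.int64(-188), np.int64(12)), (np.int64(383), np.int64(-192), np.int64(13)), (np.int64(393), np.int64(-204), np.int64(13)), (np.int64(396), np.int64(-206), np.int64(13)), (np.int64(398), np.int64(-210), np.int64(13)), (np.int64(403), np.int64(-210), np.int64(12))]
227 [(np.int64(373), np.int64(-184), np.int64(12)), (np.int64(372), np.int64(-192), np.int64(15)), (np.int64(377), np.int64(-192), np.int64(13)), (np.int64(379), np.int64(-195), np.int64(13)), (np.int64(389), np.int64(-207), np.int64(14)), (np.int64(391), np.int64(-211), np.int64(14)), (np.int64(397), np.int64(-211), np.int64(12)), (np.int64(398), np.int64(-215), np.int64(13))]
```

```bash
python3 - <<'E'
from h import *
g={k:v for k,v in np.load("scene0.npz").items()};P=pts(g)
for u,v0 in((321,225),(323,225),(410,235),(413,235),(416,235)):
    print(u,[(v,*(P[v,u]*1000).round().astype(int).tolist()) for v in range(v0,v0+24,2) if g["depth"][v,u]>0])
R=np.array([[.958,.286],[.286,-.958]])
y=np.array([.2858,-.9583,0]);t=np.array([.1856,-.6222,.1797])
for s in(-.05,.05): print(t+s*y,np.round(proj(g,t+s*y),1))
s=g["img"][190:270,290:440];cv2.imwrite("pics/c6.png",cv2.resize(s,None,fx=5,fy=5))
E
```

```text
321 [(225, 160, -578, 230), (227, 158, -579, 229), (229, 158, -580, 226), (231, 160, -578, 223), (233, 160, -579, 220), (235, 162, -577, 216), (237, 162, -578, 214), (239, 162, -578, 212), (241, 477, -357, 2), (243, 478, -357, -2), (245, 469, -363, -1), (247, 451, -377, 7)]
323 [(225, 161, -580, 230), (227, 163, -579, 227), (229, 163, -579, 224), (231, 164, -579, 221), (233, 165, -578, 218), (235, 165, -578, 216), (237, 165, -578, 213), (239, 493, -351, -2), (241, 478, -361, 4), (243, 480, -360, -2), (245, 474, -364, -3), (247, 455, -378, 6)]
410 [(235, 187, -673, 241), (237, 189, -673, 238), (239, 188, -674, 237), (241, 188, -674, 234), (243, 189, -674, 231), (245, 189, -674, 229), (247, 188, -675, 227), (249, 189, -675, 224), (251, 189, -675, 222), (253, 191, -674, 218), (255, 193, -674, 215), (257, 496, -536, 29)]
413 [(235, 190, -676, 241), (237, 190, -676, 239), (239, 188, -677, 237), (241, 189, -677, 234), (243, 189, -677, 232), (245, 190, -677, 230), (247, 190, -677, 227), (249, 192, -677, 224), (251, 498, -539, 41), (253, 500, -538, 36), (255, 500, -539, 33), (257, 504, -538, 26)]
416 [(235, 189, -679, 243), (237, 190, -679, 240), (239, 194, -678, 235), (241, 203, -674, 228), (243, 209, -671, 222), (245, 503, -541, 52), (247, 502, -541, 48), (251, 508, -540, 37), (253, 506, -541, 35), (255, 505, -542, 32), (257, 511, -540, 24)]
[ 0.17131  -0.574285  0.1797  ] [321.9 259. ]
[ 0.19989  -0.670115  0.1797  ] [406.1 278.9]
```

View pics/c6.png

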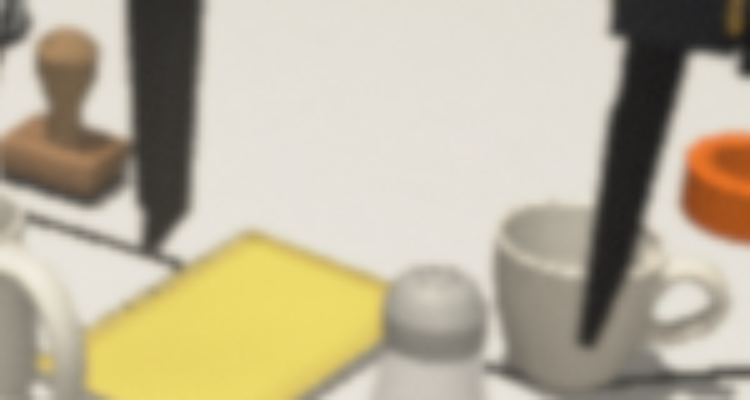

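Both the depth data and this empty closing show the real finger ends about 31–32 mm above the reported TCP. The offset is the same at the start pose and here, with no sideways offset. From here I use tip_z = TCP_z + 0.031, so I'll reopen and go down for the ink pad again.

>>> {"api": "apply_moves", "payload": {
  "commands": [
    [[0,0,0],0,1],
    [[0,0,0],0,1],
    [[0,0,0],0,1],
    [[0,0,0],0,1],
    [[0,0,0],0,1],
    [[0,0,-0.02],0,1],
    [[0,0,-0.04],0,1],
    [[0,0,-0.06],0,1],
    [[0,0,-0.08],0,1],
    [[0,0,-0.08],0,1]
  ]
}}

```text
time: 6.6
tcp_pos: [0.38, -0.2076, -0.0147]
ee_rot: [[0.287, 0.958, -0.001], [0.958, -0.287, 0.001], [0.0, -0.001, -1.0]]
force: [-0.3, -0.5, -0.5]
grip_width: 0.0952
```

>>> {"api": "apply_moves", "payload": {
  "commands": [
    [[0,0,-0.02],0,1],
    [[0,0,-0.035],0,1],
    [[0,0,-0.045],0,1],
    [[0,0,-0.045],0,1],
    [[0,0,-0.045],0,0.2],
    [[0,0,-0.045],0,0.2],
    [[0,0,-0.045],0,0.2],
    [[0,0,-0.045],0,0.2],
    [[0,0,-0.045],0,0.2],
    [[0,0,-0.045],0,0.2]
  ]
}}

```text
time: 7.85
tcp_pos: [0.3805, -0.2079, -0.0252]
ee_rot: [[0.287, 0.958, 0.0], [0.958, -0.287, -0.0], [0.0, 0.0, -1.0]]
force: [0.7, 0.3, 0.2]
grip_width: 0.0635
```

Held at 63.5 mm, matching the 64 mm pad. Lifting.

>>> {"api": "apply_moves", "payload": {
  "commands": [
    [[0,0,0.02],0,0],
    [[0,0,0.06],0,0],
    [[0,0,0.14],0,0],
    [[0,0,0.24],0,0],
    [[0,0,0.34],0,0],
    [[0,0,0.44],0,0],
    [[0,0,0.5],0,0],
    [[0,0,0.54],0,0],
    [[0,0,0.56],0,0],
    [[0,0,0.56],0,0]
  ],
  "squeeze": 20
}}

```text
time: 9.1
tcp_pos: [0.3803, -0.2078, 0.1144]
ee_rot: [[0.287, 0.958, -0.0], [0.958, -0.287, 0.0], [0.0, -0.0, -1.0]]
force: [0.7, -0.9, -0.6]
grip_width: 0.0639
```

```bash
python3 - <<'E'
from h import *
s=state();print(s["tcp_pos"],s["force"],s["grip_width"])
f=grab_frame("scene");cv2.imwrite("pics/s4.png",cv2.resize(f["img"][130:300,120:380],None,fx=3,fy=3,interpolation=cv2.INTER_CUBIC))
E
```

```text
[ 0.38031777 -0.20779304  0.11443072] [ 0.66964846 -0.90807534 -0.63370717] 0.06388882114808503
```

View pics/s4.png

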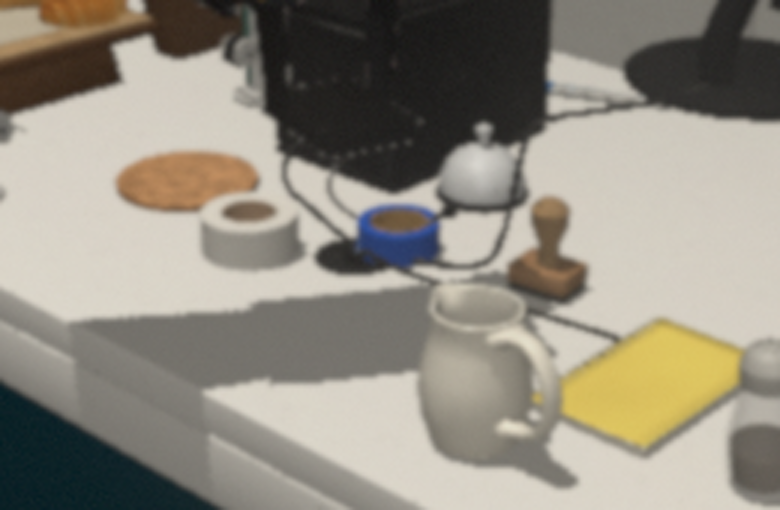

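```bash
cat >> h.py <<'E'
def ground(f,m,z):
    fl=210/np.tan(np.radians(float(f["fov_y"]))/2)
    v,u=np.nonzero(m); r=np.stack([(u-f["cx"])/fl,(v-f["cy"])/fl,np.ones(len(u))],-1)@np.array(f["orientation"]).T
    e=np.array(f["eye"]); return (e+r*((z-e[2])/r[:,2])[:,None])[:,:2]
E
python3 - <<'E'
from h import *
for n,box in(("top",(200,290,315,390)),("scene",(225,290,280,390))):
    f=grab_frame(n);hsv=cv2.cvtColor(f["img"],cv2.COLOR_BGR2HSV)
    m=(hsv[...,0]>20)&(hsv[...,0]<35)&(hsv[...,1]>120)
    mm=np.zeros_like(m);mm[box[0]:box[1],box[2]:box[3]]=m[box[0]:box[1],box[2]:box[3]]
    q=ground(f,mm,.007)*1000;print(n,cv2.minAreaRect(q.astype(np.float32)),q.mean(0),mm.sum())
    C=np.cov(q.T);w,v=np.linalg.eigh(C);print(np.degrees(np.arctan2(v[1,1],v[0,1])))
E
```

```text
top ((447.42779541015625, -416.5506591796875), (138.872314453125, 83.94901275634766), 0.5413841009140015) [ 446.72230386 -416.75882605] 2037
-179.48790586186448
scene ((443.6265869140625, -418.8113098144531), (134.06698608398438, 79.10844421386719), 0.5872619152069092) [ 440.7759619  -419.68917617] 1480
-172.68828667111498
```

>>> {"api": "apply_moves", "payload": {
  "commands": [
    [[0.03,-0.06,0.04],-0.04,0],
    [[0.07,-0.18,0.04],-0.09,0],
    [[0.12,-0.3,0.04],-0.14,0],
    [[0.17,-0.42,0.04],-0.19,0],
    [[0.21,-0.54,0.04],-0.24,0],
    [[0.25,-0.66,0.04],-0.3,0],
    [[0.29,-0.76,0.04],-0.35,0],
    [[0.319,-0.81,0.04],-0.39,0],
    [[0.319,-0.831,0.04],-0.4045,0],
    [[0.319,-0.831,0.04],-0.4045,0]
  ]
}}

```text
time: 10.5
tcp_pos: [0.4599, -0.4156, 0.1237]
ee_rot: [[1.0, 0.009, -0.001], [0.009, -1.0, 0.001], [-0.001, -0.001, -1.0]]
force: [-1.2, -0.0, 0.1]
grip_width: 0.0635
```

>>> {"api": "apply_moves", "payload": {
  "commands": [
    [[0,0,-0.08],0,0],
    [[0,0,-0.18],0,0],
    [[0,0,-0.28],0,0],
    [[0,0,-0.36],0,0],
    [[0,0,-0.42],0,0],
    [[0,0,-0.46],0,0],
    [[0,0,-0.49],0,0],
    [[0,0,-0.5],0,0],
    [[0,0,-0.5],0,0],
    [[0,0,-0.5],0,0]
  ]
}}

```text
time: 11.75
tcp_pos: [0.4606, -0.4161, 0.0004]
ee_rot: [[1.0, 0.009, 0.001], [0.009, -1.0, -0.001], [0.001, 0.001, -1.0]]
force: [-0.1, -1.0, -1.4]
grip_width: 0.0638
```

```bash
python3 - <<'E'
from h import *
s=state();print(s["tcp_pos"],s["force"],s["grip_width"],s["ee_rot"][:,1])
f=grab_frame("scene");cv2.imwrite("pics/s5.png",cv2.resize(f["img"][180:330,240:460],None,fx=3.5,fy=3.5,interpolation=cv2.INTER_CUBIC))
E
```

```text
[ 4.60598023e-01 -4.16063332e-01  3.99208602e-04] [-0.07567376 -0.97009927 -1.36917959] 0.06384909447758245 [ 8.59047285e-03 -9.99962729e-01  8.62778637e-04]
```

View pics/s5.png

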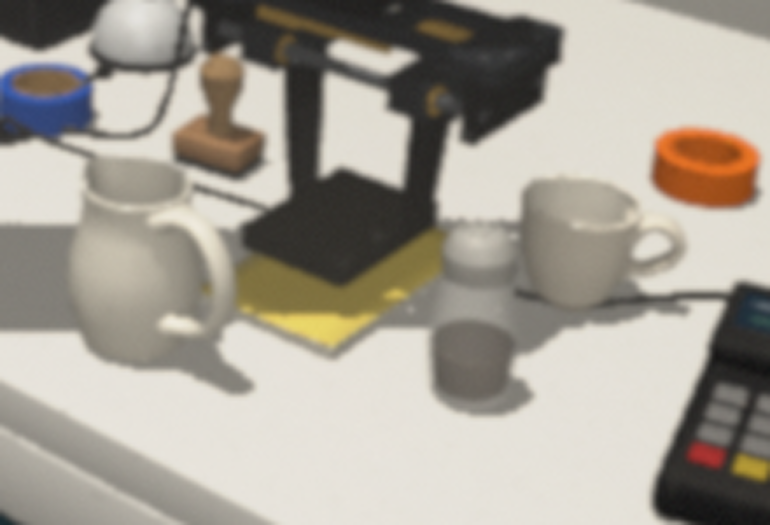

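>>> {"api": "apply_moves", "payload": {
  "commands": [
    [[0,0,-0.03],0,0],
    [[0,0,-0.055],0,0],
    [[0,0,-0.068],0,0],
    [[0,0,-0.073],0,0],
    [[0,0,-0.074],0,0],
    [[0,0,-0.074],0,0.4],
    [[0,0,-0.073],0,0.65],
    [[0,0,-0.073],0,0.65],
    [[0,0,-0.073],0,0.65],
    [[0,0,-0.073],0,0.65]
  ]
}}

```text
time: 13.05
tcp_pos: [0.4602, -0.4156, -0.0187]
ee_rot: [[1.0, 0.009, -0.0], [0.009, -1.0, 0.0], [-0.0, -0.0, -1.0]]
force: [0.0, 0.3, -0.7]
grip_width: 0.0782
```

>>> {"api": "apply_moves", "payload": {
  "commands": [
    [[0,0,0.04],0,0.65],
    [[0,0,0.12],0,0.65],
    [[0,0,0.25],0,0.65],
    [[0,0,0.4],0,0.65],
    [[0,0,0.55],0,0.65],
    [[0,0,0.6],0,0.65],
    [[0.05,0.2,0.6],0,0.65],
    [[0.1,0.4,0.6],0,0.65],
    [[0.196,0.528,0.6],0,0.65],
    [[0.196,0.528,0.6],0,0.65]
  ]
}}

```text
time: 14.3
tcp_pos: [0.5098, -0.2814, 0.131]
ee_rot: [[1.0, 0.012, -0.001], [0.012, -1.0, 0.001], [-0.001, -0.001, -1.0]]
force: [-0.1, -0.6, -0.4]
grip_width: 0.0783
```

```bash
python3 - <<'E'
from h import *
s=state();print(s["tcp_pos"],s["force"],s["grip_width"],s["ee_rot"][:,1])
f=grab_frame("top");P=pts(f);cv2.imwrite("pics/t6.png",cv2.resize(f["img"][150:330,220:440],None,fx=3.5,fy=3.5,interpolation=cv2.INTER_CUBIC))
rep("ink_pad","top",f,P);rep("order_pad","top",f,P);rep("stamp","top",f,P)
E
```

```text
[ 0.50980978 -0.28139383  0.13102054] [-0.05255678 -0.61599424 -0.44310867] 0.07830710735947621 [ 1.23200448e-02 -9.99923875e-01 -6.78400012e-04]
ink_pad p0.73 px [352. 245.] ztop 0.025 mid [ 0.445 -0.415] rect [ 445.6 -414.5] [88. 64.] 0.5 996
order_pad p0.88 px [339. 255.] ztop 0.011 mid [ 0.447 -0.416] rect [ 447.4 -415.8] [140.  87.] 0.4 1159
```

View pics/t6.png

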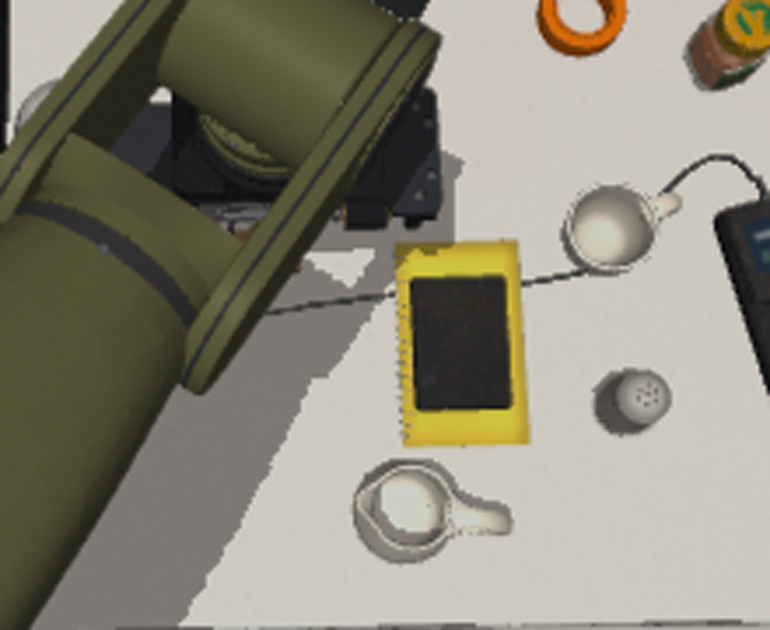

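```bash
python3 - <<'E'
from h import *
f={k:v for k,v in np.load("top0.npz").items()};P=pts(f);H=P[...,2]
b=np.zeros(H.shape,bool);b[205:240,275:312]=1
x=P[...,0];b&=(x>.46)&(x<.56)&(P[...,1]>-.33)&(P[...,1]<-.245)
m=b&(H>.011)&(H<.03);q=P[m]*1000;print(len(q),cv2.minAreaRect(q[:,:2].astype(np.float32)))
m2=b&(H>.045)&(H<.075);q=P[m2]*1000;print(len(q),cv2.minEnclosingCircle(q[:,:2].astype(np.float32)),q[:,:2].mean(0))
# colour mask of foot + ball projected at z=.02
hsv=cv2.cvtColor(f["img"],cv2.COLOR_BGR2HSV);m=b&(hsv[...,1]>80)&(hsv[...,0]<25)&(H<.03)
q=ground(f,m,.02)*1000;print(len(q),cv2.minAreaRect(q.astype(np.float32)))
g={k:v for k,v in np.load("scene0.npz").items()};P=pts(g)
hsv=cv2.cvtColor(g["img"],cv2.COLOR_BGR2HSV)
m=np.zeros(H.shape,bool);m[193:232,285:322]=1;m&=(P[...,0]>.46)&(P[...,0]<.56)&(P[...,2]>.04)&(P[...,2]<.075)&(P[...,1]>-.33)&(P[...,1]<-.24)
q=P[m]*1000
# sphere/cylinder fit by radius: circle fit on xy for z 45-62 slices
A=np.c_[2*q[:,0],2*q[:,1],2*q[:,2],np.ones(len(q))];
k=q[:,2]>48
c=np.linalg.lstsq(A[k],(q[k]**2).sum(1),rcond=None)[0];print(k.sum(),c[:3],np.sqrt(c[3]+(c[:3]**2).sum()))
E
```

```text
182 ((509.5013122558594, -275.43017578125), (34.360111236572266, 62.70716094970703), 6.399757385253906)
118 ((508.7496032714844, -274.2583923339844), 22.84699058532715) [ 509.31228439 -282.22498056]
172 ((508.8691101074219, -283.8667907714844), (33.559654235839844, 44.640804290771484), 7.422019958496094)
148 [ 511.34168855 -275.71952843   50.58666283] 20.389467468142733
```

```bash
python3 - <<'E'
from h import *
f={k:v for k,v in np.load("top0.npz").items()};P=pts(f);H=np.load("H.npy")
m=(H>.012)&(H<.25);m[:, :262]=0;m[:,312:]=0;m[:165]=0;m[236:]=0
v,u=np.nonzero(m&(u0:=np.ones_like(m)))
for a,b in zip(v,u):
    p=P[a,b]
    if not(np.hypot(p[0]-.509,p[1]+.284)<.032) : print(a,b,(p*1000).round().astype(int).tolist(),end=' ; ')
E
```

```text
165 289 [618, -270, 120] ; 165 290 [618, -272, 119] ; 165 291 [619, -275, 116] ; 165 292 [618, -277, 121] ; 165 293 [616, -279, 124] ; 165 294 [617, -281, 121] ; 165 295 [618, -284, 119] ; 165 296 [618, -286, 120] ; 165 297 [616, -288, 124] ; 165 298 [617, -290, 122] ; 165 299 [618, -292, 119] ; 165 300 [618, -295, 119] ; 165 301 [618, -297, 119] ; 165 302 [617, -299, 122] ; 165 303 [618, -301, 119] ; 165 304 [619, -304, 116] ; 165 305 [618, -306, 119] ; 165 306 [617, -308, 122] ; 165 307 [617, -310, 122] ; 165 308 [617, -312, 121] ; 165 309 [-9223372036854775808, -9223372036854775808, -9223372036854775808] ; 165 310 [617, -317, 119] ; 165 311 [616, -319, 122] ; 166 291 [616, -275, 118] ; 166 292 [615, -277, 121] ; 166 293 [617, -279, 116] ; 166 294 [615, -281, 121] ; 166 295 [616, -283, 120] ; 166 296 [615, -286, 121] ; 166 297 [615, -288, 120] ; 166 298 [616, -290, 117] ; 166 299 [616, -292, 119] ; 166 300 [615, -295, 122] ; 166 301 [615, -297, 121] ; 166 302 [616, -299, 118] ; 166 303 [615, -301, 121] ; 166 304 [615, -303, 121] ; 166 305 [614, -306, 123] ; 166 306 [616, -308, 118]
[... 3558 characters left out ...]
, 118] ; 197 292 [544, -275, 121] ; 197 293 [545, -278, 118] ; 198 291 [543, -273, 119] ; 198 292 [542, -275, 120] ; 198 293 [544, -278, 114] ; 199 291 [541, -273, 118] ; 199 292 [540, -275, 120] ; 223 281 [503, -250, 38] ; 223 282 [501, -253, 45] ; 224 280 [503, -248, 26] ; 224 281 [501, -250, 36] ; 224 282 [500, -253, 39] ; 225 279 [501, -245, 25] ; 225 280 [500, -248, 30] ; 225 281 [499, -250, 33] ; 226 278 [500, -243, 18] ; 226 279 [499, -245, 23] ; 226 280 [498, -248, 26] ; 227 277 [499, -240, 10] ; 227 278 [497, -243, 18] ; 227 279 [497, -245, 20] ; 228 276 [497, -238, 10] ; 228 277 [496, -240, 14] ; 228 278 [496, -243, 15] ; <stdin>:7: RuntimeWarning: invalid value encountered in cast
```

The ink pad is within about 2 mm of centre and at the same yaw as the order pad. The stamp axis is at (0.509,-0.284), foot yaw about 7°. A hanging cable at z≈0.12 droops beside the stamp. I'll turn the jaws to -40° so the fingers straddle clear of it, and go down in stages while watching the force.

>>> {"api": "apply_moves", "payload": {
  "commands": [
    [[0,0,0],0.055,0.65],
    [[0,0,0],0.11,0.65],
    [[0,0,0],0.165,0.65],
    [[0,0,0],0.22,0.65],
    [[0,0,0],0.275,0.65],
    [[0,0,-0.08],0.275,0.65],
    [[0,0,-0.2],0.275,0.65],
    [[0,0,-0.3],0.275,0.65],
    [[0,0,-0.38],0.275,0.65],
    [[0,0,-0.38],0.275,0.65]
  ]
}}

```text
time: 15.75
tcp_pos: [0.5073, -0.2828, 0.0336]
ee_rot: [[0.644, 0.765, -0.004], [0.765, -0.644, 0.003], [-0.001, -0.005, -1.0]]
force: [0.4, 0.2, 0.2]
grip_width: 0.0784
```

>>> {"api": "apply_moves", "payload": {
  "commands": [
    [[0,0,-0.01],0,0.65],
    [[0,0,-0.02],0,0.65],
    [[0,0,-0.03],0,0.65],
    [[0,0,-0.04],0,0.65],
    [[0,0,-0.05],0,0.65],
    [[0,0,-0.06],0,0.65],
    [[0,0,-0.07],0,0.65],
    [[0,0,-0.08],0,0.65],
    [[0,0,-0.09],0,0.65],
    [[0,0,-0.09],0,0.65]
  ]
}}

```text
time: 17.0
tcp_pos: [0.509, -0.2835, 0.0136]
ee_rot: [[0.643, 0.766, -0.001], [0.766, -0.643, 0.0], [-0.0, -0.001, -1.0]]
force: [-1.5, 0.7, -0.2]
grip_width: 0.0785
```

```bash
python3 - <<'E'
from h import *
s=state();print(s["tcp_pos"],s["force"],s["grip_width"],s["ee_rot"][:,1])
f=grab_frame("scene");cv2.imwrite("pics/s7.png",cv2.resize(f["img"][130:290,200:400],None,fx=4,fy=3.7,interpolation=cv2.INTER_CUBIC))
E
```

```text
[ 0.50899131 -0.28351849  0.01359543] [-1.46655975  0.7316866  -0.16431171] 0.07848977986370571 [ 7.65947019e-01 -6.42903401e-01 -6.17444071e-04]
```

View pics/s7.png

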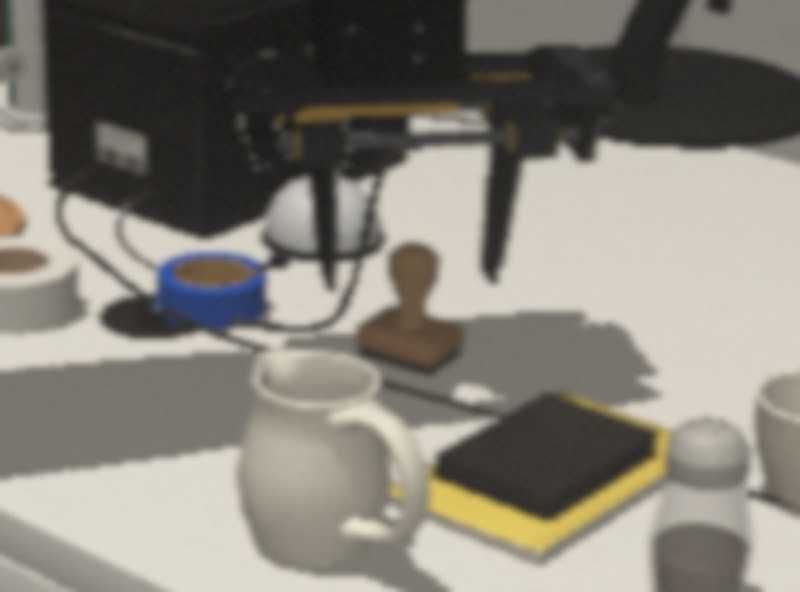

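>>> {"api": "apply_moves", "payload": {
  "commands": [
    [[0,0,-0.002],0,0.65],
    [[0,0,-0.004],0,0.65],
    [[0,0,-0.006],0,0.65],
    [[0,0,-0.008],0,0.65],
    [[0,0,-0.01],0,0.65],
    [[0,0,-0.012],0,0.65],
    [[0,0,-0.014],0,0.65],
    [[0,0,-0.016],0,0.65],
    [[0,0,-0.018],0,0.65],
    [[0,0,-0.02],0,0.65]
  ]
}}

```text
time: 18.3
tcp_pos: [0.5092, -0.2836, 0.0089]
ee_rot: [[0.643, 0.766, -0.0], [0.766, -0.643, 0.0], [-0.0, -0.0, -1.0]]
force: [-0.1, -0.2, -0.0]
grip_width: 0.0789
```

>>> {"api": "apply_moves", "payload": {
  "commands": [
    [[0,0,-0.003],0,0.65],
    [[0,0,-0.006],0,0.65],
    [[0,0,-0.009],0,0.65],
    [[0,0,-0.012],0,0.65],
    [[0,0,-0.015],0,0.65],
    [[0,0,-0.018],0,0.65],
    [[0,0,-0.02],0,0.65],
    [[0,0,-0.022],0,0.65],
    [[0,0,-0.024],0,0.65],
    [[0,0,-0.024],0,0.65]
  ]
}}

```text
time: 19.55
tcp_pos: [0.5092, -0.2836, 0.0029]
ee_rot: [[0.643, 0.766, -0.0], [0.766, -0.643, 0.0], [0.0, -0.0, -1.0]]
force: [-0.3, 0.8, 0.0]
grip_width: 0.0784
```

>>> {"api": "apply_moves", "payload": {
  "commands": [
    [[0,0,0],0,0.3],
    [[0,0,0],0,0],
    [[0,0,0],0,-0.3],
    [[0,0,0],0,-0.6],
    [[0,0,0],0,-0.6],
    [[0,0,0],0,-0.6],
    [[0,0,0],0,-0.6],
    [[0,0,0],0,-0.6],
    [[0,0,0],0,-0.6],
    [[0,0,0],0,-0.6]
  ],
  "squeeze": 20
}}

```text
time: 20.8
tcp_pos: [0.5093, -0.2837, 0.0031]
ee_rot: [[0.643, 0.766, 0.0], [0.766, -0.643, -0.0], [0.0, 0.0, -1.0]]
force: [0.4, -0.4, 0.3]
grip_width: 0.0251
```

No cable force, and the handle is held at 25 mm. Lifting.

>>> {"api": "apply_moves", "payload": {
  "commands": [
    [[0,0,0.015],0,-0.6],
    [[0,0,0.04],0,-0.6],
    [[0,0,0.09],0,-0.6],
    [[0,0,0.16],0,-0.6],
    [[0,0,0.24],0,-0.6],
    [[0,0,0.32],0,-0.6],
    [[0,0,0.4],0,-0.6],
    [[0,0,0.45],0,-0.6],
    [[0,0,0.48],0,-0.6],
    [[0,0,0.48],0,-0.6]
  ]
}}

```text
time: 22.05
tcp_pos: [0.5093, -0.2838, 0.1233]
ee_rot: [[0.643, 0.766, 0.0], [0.766, -0.643, -0.0], [0.0, 0.0, -1.0]]
force: [-0.1, -0.7, -0.9]
grip_width: 0.025
```

```bash
python3 - <<'E'
from h import *
s=state();print(s["tcp_pos"],s["force"],s["grip_width"],s["ee_rot"][:,1])
f=grab_frame("scene");cv2.imwrite("pics/s8.png",cv2.resize(f["img"][100:290,200:440],None,fx=3,fy=3,interpolation=cv2.INTER_CUBIC))
E
```

```text
[ 0.50932431 -0.28375052  0.12329832] [-0.13341914 -0.66236912 -0.90570584] 0.025041602971406268 [ 7.65970183e-01 -6.42875924e-01  4.73225455e-04]
```

View pics/s8.png

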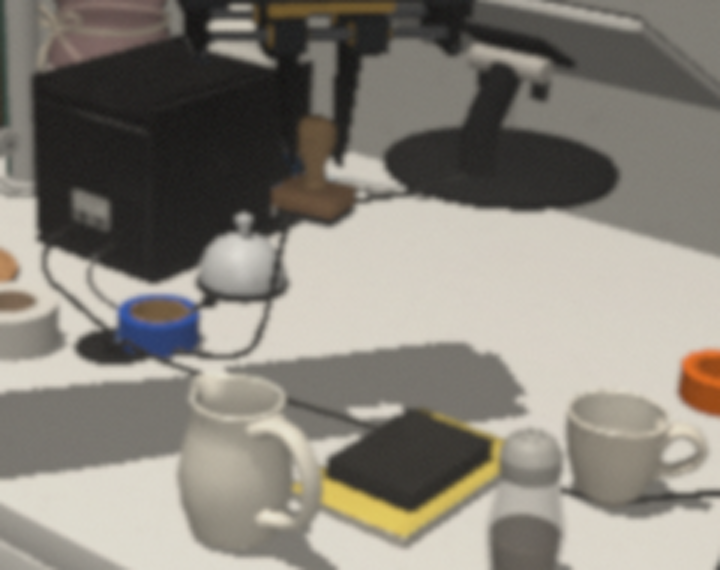

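>>> {"api": "apply_moves", "payload": {
  "commands": [
    [[-0.01,-0.03,0],0.03,-0.6],
    [[-0.04,-0.09,0],0.08,-0.6],
    [[-0.08,-0.17,0],0.13,-0.6],
    [[-0.12,-0.25,0],0.18,-0.6],
    [[-0.16,-0.33,0],0.23,-0.6],
    [[-0.2,-0.41,0],0.28,-0.6],
    [[-0.23,-0.47,0],0.33,-0.6],
    [[-0.25,-0.51,0],0.385,-0.6],
    [[-0.253,-0.525,0],0.43,-0.6],
    [[-0.253,-0.525,0],0.464,-0.6]
  ]
}}

```text
time: 23.35
tcp_pos: [0.4452, -0.4147, 0.1215]
ee_rot: [[-0.691, 0.723, -0.002], [0.723, 0.691, 0.002], [0.002, 0.0, -1.0]]
force: [-0.0, 0.4, -0.4]
grip_width: 0.0251
```

>>> {"api": "apply_moves", "payload": {
  "commands": [
    [[0,0,-0.02],0,-0.6],
    [[0,0,-0.08],0,-0.6],
    [[0,0,-0.15],0,-0.6],
    [[0,0,-0.22],0,-0.6],
    [[0,0,-0.28],0,-0.6],
    [[0,0,-0.32],0,-0.6],
    [[0,0,-0.35],0,-0.6],
    [[0,0,-0.36],0,-0.6],
    [[0,0,-0.36],0,-0.6],
    [[0,0,-0.36],0,-0.6]
  ]
}}

```text
time: 24.6
tcp_pos: [0.4463, -0.4153, 0.0337]
ee_rot: [[-0.689, 0.725, 0.001], [0.725, 0.689, -0.001], [-0.001, -0.0, -1.0]]
force: [-0.0, -0.1, -0.8]
grip_width: 0.0248
```

```bash
python3 - <<'E'
from h import *
s=state();print(s["tcp_pos"],s["force"],s["grip_width"],s["ee_rot"][:,1])
f=grab_frame("scene");cv2.imwrite("pics/s9.png",cv2.resize(f["img"][150:310,240:440],None,fx=4,fy=3.7,interpolation=cv2.INTER_CUBIC))
E
```

```text
[ 0.44630318 -0.41529223  0.03365064] [-0.03851801 -0.06116547 -0.76073015] 0.02477855741680802 [ 7.25235348e-01  6.88501045e-01 -2.91234342e-05]
```

View pics/s9.png

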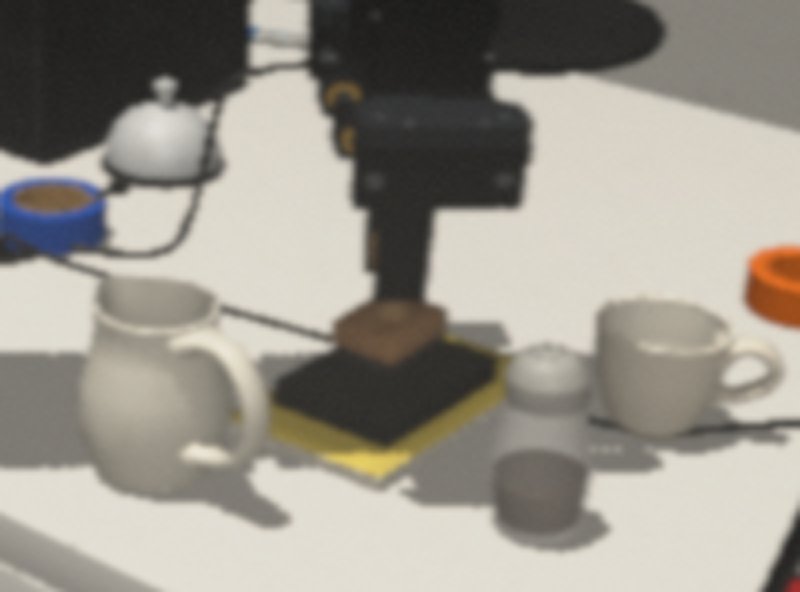

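>>> {"api": "apply_moves", "payload": {
  "commands": [
    [[0,0,-0.012],0,-0.6],
    [[0,0,-0.024],0,-0.6],
    [[0,0,-0.032],0,-0.6],
    [[0,0,-0.036],0,-0.6],
    [[0,0,-0.037],0,-0.6],
    [[0,0,-0.038],0,-0.6],
    [[0,0,-0.038],0,-0.6],
    [[0,0,-0.038],0,-0.6],
    [[0,0,-0.038],0,-0.6],
    [[0,0,-0.038],0,-0.6]
  ]
}}

```text
time: 25.9
tcp_pos: [0.4467, -0.4155, 0.0247]
ee_rot: [[-0.689, 0.725, 0.001], [0.725, 0.689, -0.001], [-0.002, 0.0, -1.0]]
force: [0.4, 0.4, 6.1]
grip_width: 0.0253
```

>>> {"api": "apply_moves", "payload": {
  "commands": [
    [[0,0,0],0,-0.3],
    [[0,0,0],0,0],
    [[0,0,0],0,0.3],
    [[0,0,0],0,0.3],
    [[0,0,0],0,0.3],
    [[0,0,0.05],0,0.3],
    [[0,0,0.15],0,0.3],
    [[0,0,0.28],0,0.3],
    [[0,0,0.4],0,0.3],
    [[0,0,0.48],0,0.3]
  ]
}}

```text
time: 27.15
tcp_pos: [0.4466, -0.4156, 0.1463]
ee_rot: [[-0.689, 0.725, 0.002], [0.725, 0.689, -0.002], [-0.003, -0.0, -1.0]]
force: [-0.5, 0.3, -0.2]
grip_width: 0.0619
```

>>> {"api": "apply_moves", "payload": {
  "commands": [
    [[-0.02,0.15,0.02],-0.03,0.5],
    [[-0.04,0.4,0.02],-0.06,1],
    [[-0.06,0.62,0.02],-0.103,1],
    [[-0.08,0.8,0.02],-0.103,1],
    [[-0.1,0.98,0.02],-0.103,1],
    [[-0.128,1,0.02],-0.103,1],
    [[-0.128,1,0.02],-0.103,1],
    [[-0.128,1,0.02],-0.103,1],
    [[-0.128,1,0.02],-0.103,1],
    [[-0.128,1,0.02],-0.103,1]
  ]
}}

```text
time: 28.4
tcp_pos: [0.414, -0.1655, 0.1484]
ee_rot: [[-0.421, 0.907, -0.0], [0.907, 0.421, 0.0], [0.0, -0.0, -1.0]]
force: [0.2, -0.4, -0.7]
grip_width: 0.0951
```

```bash
python3 - <<'E'
from h import *
s=state();print(s["tcp_pos"],s["force"],s["grip_width"],s["ee_rot"][:,1])
for n in("scene","top"):
    f=grab_frame(n);P=pts(f);cv2.imwrite(f"pics/{n}10.png",f["img"])
    if n=="top":
        rep("stamp",n,f,P)
        hsv=cv2.cvtColor(f["img"],cv2.COLOR_BGR2HSV)
        m=np.zeros((420,560),bool);m[215:275,330:375]=1;H=P[...,2]
        q=P[m&(H>.06)&(H<.1)]*1000;print("ball",len(q),q.mean(0) if len(q) else 0)
        q=P[m&(H>.033)&(H<.05)]*1000;print("foot",len(q),cv2.minAreaRect(q[:,:2].astype(np.float32)) if len(q) else 0)
        rep("ink_pad",n,f,P)
# label roll circles from first frame
f={k:v for k,v in np.load("top0.npz").items()}
hs=f["img"]; P=pts(f);H=np.load("H.npy")
for nm,(r0,r1,c0,c1),za,zb in(("label",(240,285,190,235),.022,.037),("blue",(214,250,228,264),.018,.0275),("mat",(215,275,135,190),.002,.012)):
    m=np.zeros_like(H,bool);m[r0:r1,c0:c1]=1;m&=(H>za)&(H<zb)
    m=cv2.morphologyEx(m.astype(np.uint8),cv2.MORPH_OPEN,np.ones((2,2),np.uint8))>0
    n,l,st,_=cv2.connectedComponentsWithStats(m.astype(np.uint8));k=1+st[1:,4].argmax();m=l==k
    z=np.median(H[m]);q=ground(f,m,z).astype(np.float32)*1000
    hull=cv2.convexHull(q);e=cv2.fitEllipse(hull);print(nm,z.round(4),cv2.minEnclosingCircle(q),e)
E
```

```text
[ 0.41401485 -0.16548855  0.14836352] [ 0.18934962 -0.37094801 -0.65793451] 0.09507860759549079 [ 9.06932400e-01  4.21276114e-01 -2.41496322e-04]
stamp p0.69 px [350. 245.] ztop 0.088 mid [ 0.447 -0.412] rect [ 447.4 -412. ] [22. 25.] 86.6 294
ball 120 [ 446.04694451 -411.85511553   85.3577875 ]
foot 192 ((447.006591796875, -412.3782043457031), (45.944305419921875, 34.21932601928711), 2.5888516902923584)
label 0.03 ((411.74822998046875, -92.70279693603516), 35.116641998291016) ((411.79571533203125, -92.78440856933594), (67.4505386352539, 69.44256591796875), 140.85740661621094)
blue 0.0237 ((483.3234558105469, -170.38816833496094), 29.70864486694336) ((483.39654541015625, -170.1175994873047), (58.068519592285156, 58.70104217529297), 85.92308044433594)
mat 0.0062 ((459.7674560546875, 29.662405014038086), 55.91238784790039) ((459.04388427734375, 30.59439468383789), (108.518798828125, 110.24111938476562), 134.2399444580078)
```

View pics/top10.png

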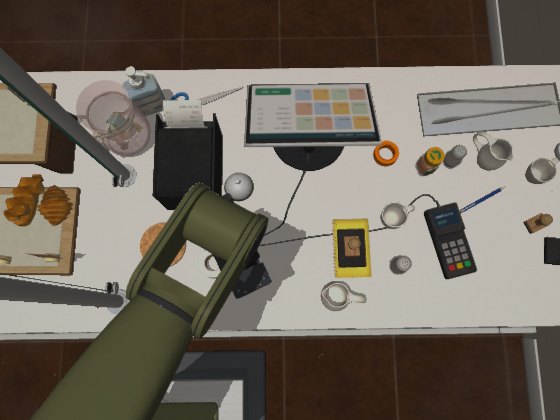

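View pics/scene10.png

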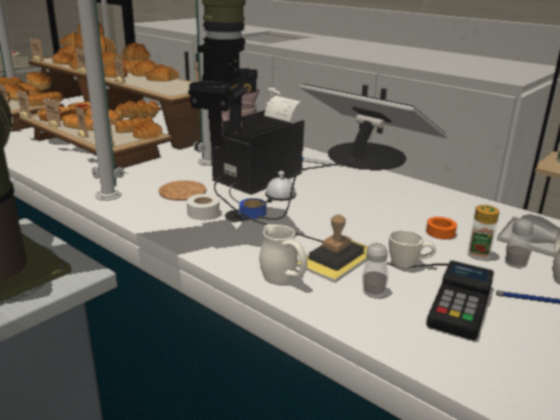

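The stamp stands upright on the ink pad, within about 2–3 mm of its middle. Now the label roll.

>>> {"api": "apply_moves", "payload": {
  "commands": [
    [[-0.006,0.15,0],0,1],
    [[-0.006,0.29,0],0,1],
    [[-0.006,0.294,-0.1],0,1],
    [[-0.006,0.294,-0.25],0,1],
    [[-0.006,0.294,-0.4],0,1],
    [[-0.006,0.294,-0.5],0,1],
    [[-0.006,0.294,-0.57],0,1],
    [[-0.006,0.294,-0.62],0,1],
    [[-0.006,0.294,-0.66],0,1],
    [[-0.006,0.294,-0.69],0,1]
  ]
}}

```text
time: 29.85
tcp_pos: [0.4128, -0.0915, -0.0242]
ee_rot: [[-0.422, 0.906, 0.001], [0.906, 0.422, -0.0], [-0.0, 0.0, -1.0]]
force: [-0.7, 0.5, -0.1]
grip_width: 0.095
```

>>> {"api": "apply_moves", "payload": {
  "commands": [
    [[0,0,0],0,1],
    [[0,0,0],0,0.6],
    [[0,0,0],0,0.4],
    [[0,0,0],0,0.3],
    [[0,0,0],0,0.3],
    [[0,0,0],0,0.3],
    [[0,0,0],0,0.3],
    [[0,0,0],0,0.3],
    [[0,0,0],0,0.3],
    [[0,0,0],0,0.3]
  ],
  "squeeze": 15
}}

```text
time: 31.1
tcp_pos: [0.4129, -0.0915, -0.0237]
ee_rot: [[-0.422, 0.907, 0.001], [0.907, 0.422, -0.0], [-0.0, 0.001, -1.0]]
force: [-0.1, 0.6, 4.2]
grip_width: 0.0687
```

>>> {"api": "apply_moves", "payload": {
  "commands": [
    [[0,0,0.015],0,0.1],
    [[0,0,0.05],0,0.1],
    [[0,0,0.12],0,0.1],
    [[0,0,0.2],0,0.1],
    [[0,0,0.3],0,0.1],
    [[0,0,0.4],0,0.1],
    [[0,0,0.48],0,0.1],
    [[0,0,0.52],0,0.1],
    [[0,0,0.535],0,0.1],
    [[0,0,0.535],0,0.1]
  ]
}}

```text
time: 32.35
tcp_pos: [0.4121, -0.0913, 0.1092]
ee_rot: [[-0.422, 0.906, -0.001], [0.906, 0.422, 0.0], [0.001, -0.001, -1.0]]
force: [0.7, 0.3, -1.0]
grip_width: 0.0684
```

>>> {"api": "apply_moves", "payload": {
  "commands": [
    [[0.02,0.04,0],0,0.1],
    [[0.05,0.12,0],0,0.1],
    [[0.08,0.2,0],0,0.1],
    [[0.11,0.28,0],0,0.1],
    [[0.14,0.36,0],0,0.1],
    [[0.17,0.43,0],0,0.1],
    [[0.188,0.48,0],0,0.1],
    [[0.189,0.491,0],0,0.1],
    [[0.189,0.491,0],0,0.1],
    [[0.189,0.491,0],0,0.1]
  ]
}}

```text
time: 33.6
tcp_pos: [0.4596, 0.031, 0.1097]
ee_rot: [[-0.422, 0.907, -0.0], [0.907, 0.422, -0.0], [-0.0, -0.0, -1.0]]
force: [0.1, -0.2, -0.8]
grip_width: 0.0684
```

```bash
python3 - <<'E'
from h import *
s=state();print(s["tcp_pos"],s["force"],s["grip_width"],s["ee_rot"][:,1])
for n in("scene","top"):
    f=grab_frame(n);cv2.imwrite(f"pics/{n}11.png",cv2.resize(f["img"][90:300,60:340],None,fx=2.8,fy=2.8,interpolation=cv2.INTER_CUBIC))
E
```

```text
[0.45956923 0.03096367 0.10965007] [ 0.07681915 -0.15955528 -0.80994097] 0.06842885408869553 [ 9.06782768e-01  4.21598134e-01 -1.59704809e-04]
```

View pics/scene11.png

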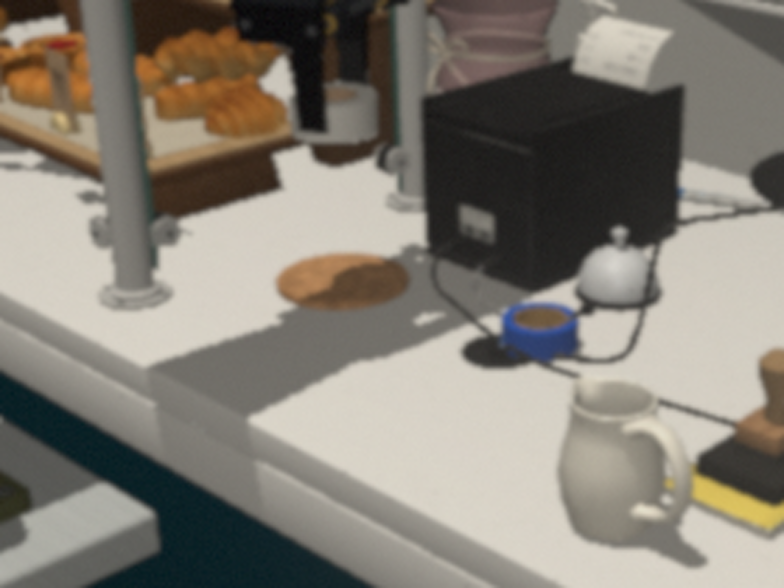

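View pics/top11.png

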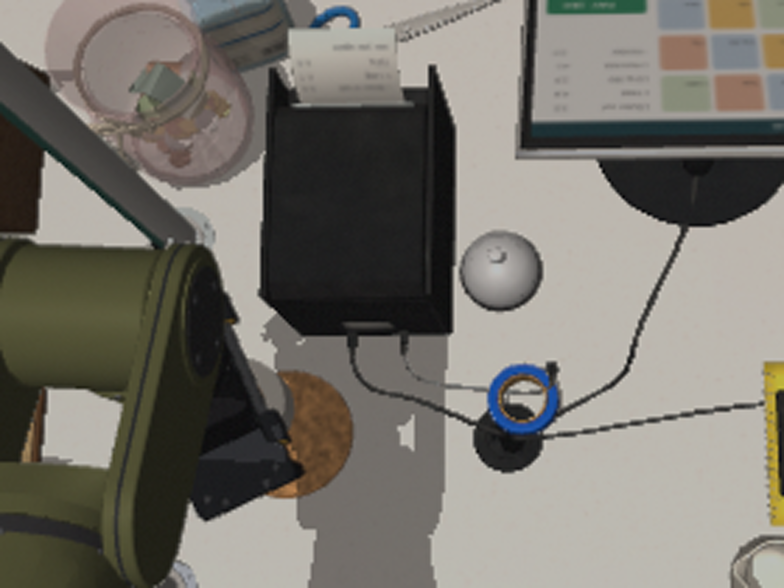

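>>> {"api": "apply_moves", "payload": {
  "commands": [
    [[0,0,-0.04],0,0.1],
    [[0,0,-0.12],0,0.1],
    [[0,0,-0.2],0,0.1],
    [[0,0,-0.28],0,0.1],
    [[0,0,-0.35],0,0.1],
    [[0,0,-0.4],0,0.1],
    [[0,0,-0.44],0,0.1],
    [[0,0,-0.47],0,0.1],
    [[0,0,-0.48],0,0.1],
    [[0,0,-0.48],0,0.1]
  ]
}}

```text
time: 34.95
tcp_pos: [0.46, 0.0314, -0.0101]
ee_rot: [[-0.422, 0.907, 0.0], [0.907, 0.422, 0.0], [-0.0, 0.0, -1.0]]
force: [0.5, -0.1, -1.7]
grip_width: 0.0684
```

>>> {"api": "apply_moves", "payload": {
  "commands": [
    [[0,0,-0.01],0,0.1],
    [[0,0,-0.02],0,0.1],
    [[0,0,-0.026],0,0.1],
    [[0,0,-0.029],0,0.1],
    [[0,0,-0.03],0,0.1],
    [[0,0,-0.03],0,0.6],
    [[0,0,-0.03],0,0.85],
    [[0,0,-0.03],0,0.85],
    [[0,0,-0.03],0,0.85],
    [[0,0,-0.03],0,0.85]
  ]
}}

```text
time: 36.2
tcp_pos: [0.4597, 0.0313, -0.0178]
ee_rot: [[-0.422, 0.907, -0.0], [0.907, 0.422, -0.0], [0.0, -0.0, -1.0]]
force: [0.5, -0.1, -0.4]
grip_width: 0.088
```

>>> {"api": "apply_moves", "payload": {
  "commands": [
    [[0,0,0.02],0,0.85],
    [[0,0,0.08],0,0.85],
    [[0,0,0.18],0,0.85],
    [[0,0,0.3],0,0.85],
    [[0,0,0.42],0,0.85],
    [[0,0,0.52],0,0.85],
    [[0,0,0.56],0,0.85],
    [[0,-0.1,0.56],0,0.85],
    [[0.02,-0.3,0.56],0,0.85],
    [[0.04,-0.5,0.56],0,0.85]
  ]
}}

```text
time: 37.45
tcp_pos: [0.4694, -0.0946, 0.1221]
ee_rot: [[-0.423, 0.906, -0.0], [0.906, 0.423, 0.0], [0.0, -0.0, -1.0]]
force: [0.7, -0.7, -0.3]
grip_width: 0.0878
```

>>> {"api": "apply_moves", "payload": {
  "commands": [
    [[0.02,-0.1,0.02],0.05,1],
    [[0.04,-0.2,0.02],0.1,1],
    [[0.059,-0.302,0.02],0.155,1],
    [[0.059,-0.302,0.02],0.21,1],
    [[0.059,-0.302,0.02],0.265,1],
    [[0.059,-0.302,0.02],0.32,1],
    [[0.059,-0.302,0.02],0.361,1],
    [[0.059,-0.302,-0.1],0.361,1],
    [[0.059,-0.302,-0.22],0.361,1],
    [[0.059,-0.302,-0.3],0.361,1]
  ]
}}

```text
time: 38.7
tcp_pos: [0.4832, -0.1686, 0.0452]
ee_rot: [[-1.0, 0.001, -0.002], [0.001, 1.0, 0.001], [0.002, 0.001, -1.0]]
force: [0.4, -0.2, 0.8]
grip_width: 0.0951
```

```bash
python3 - <<'E'
from h import *
s=state();print(s["tcp_pos"],s["force"],s["grip_width"],s["ee_rot"][:,1])
for n in("scene","top"):
    f=grab_frame(n);cv2.imwrite(f"pics/{n}12.png",cv2.resize(f["img"][130:300,120:340],None,fx=3.5,fy=3.5,interpolation=cv2.INTER_CUBIC))
    P=pts(f)
    if n=="top": rep("label_roll",n,f,P);rep("cork_mat",n,f,P)
E
```

```text
[ 0.48323017 -0.16855235  0.04523637] [ 0.40980174 -0.23178983  0.84712224] 0.09506247337672903 [8.30115030e-04 9.99998950e-01 1.18763401e-03]
label_roll p0.75 px [151. 243.] ztop 0.038 mid [0.464 0.051] rect [466.1  54. ] [24. 61.] 77.1 196
cork_mat p0.67 px [145. 239.] ztop 0.010 mid [0.47  0.062] rect [475.5  67.6] [36. 92.] 70.6 274
```

View pics/scene12.png

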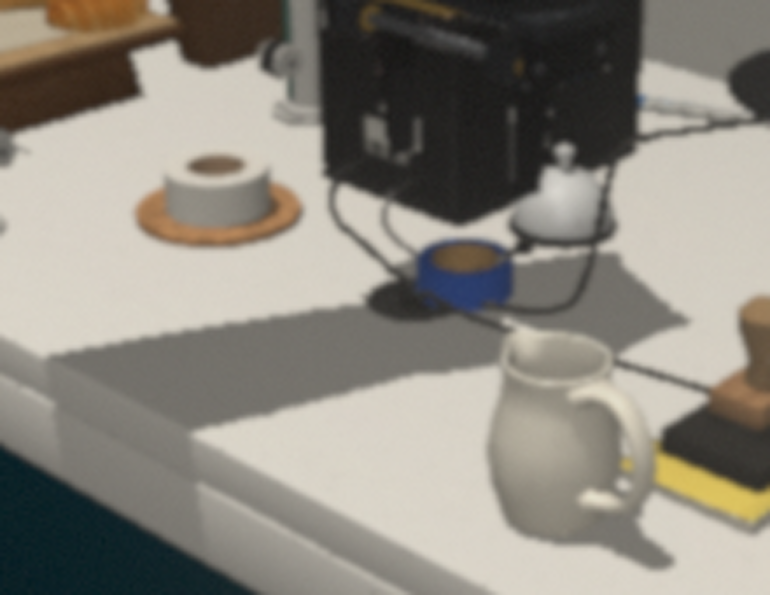

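View pics/top12.png

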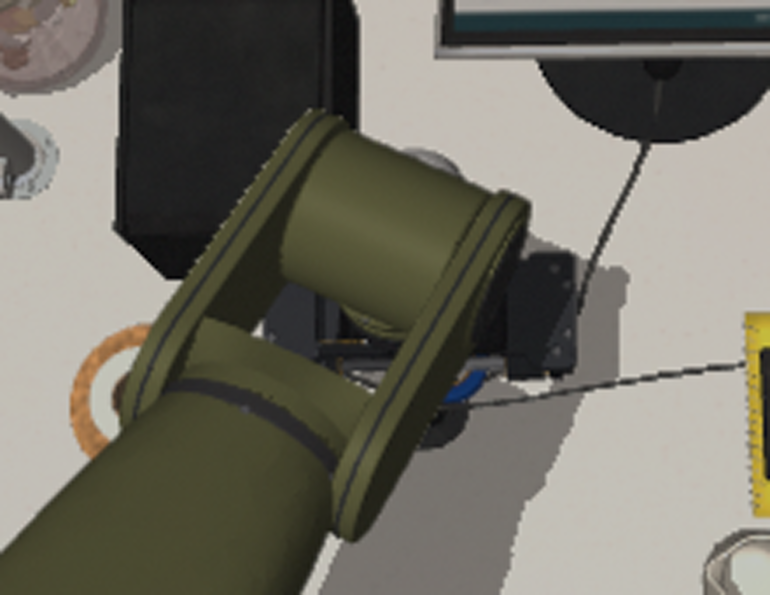

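```bash
python3 - <<'E'
from h import *
f=grab_frame("top");P=pts(f)
q=P[(P[...,2]>.19)&(P[...,0]>.5)&(P[...,0]<.6)&(P[...,1]>-.25)&(P[...,1]<-.02)]
print(len(q),q.min(0),q.max(0),np.percentile(q,[5,50,95],axis=0).round(3).tolist())
q=P[(P[...,2]>.1)&(P[...,2]<.19)&(P[...,0]>.3)&(P[...,0]<.544)&(P[...,1]>-.3)&(P[...,1]<-.02)]
print(len(q),np.percentile(q,[1,5,50,95,99],axis=0).round(3).tolist())
E
```

```text
826 [ 0.50000139 -0.24958872  0.19555656] [ 0.54450532 -0.09294242  0.42495461] [[0.501, -0.241, 0.2], [0.511, -0.154, 0.405], [0.533, -0.125, 0.419]]
339 [[0.449, -0.275, 0.105], [0.45, -0.269, 0.115], [0.461, -0.136, 0.177], [0.529, -0.11, 0.185], [0.54, -0.108, 0.189]]
```

>>> {"api": "apply_moves", "payload": {
  "commands": [
    [[0,0,-0.05],0,1],
    [[0,0,-0.1],0,1],
    [[0,0,-0.14],0,1],
    [[0,0,-0.17],0,1],
    [[0,0,-0.2],0,1],
    [[0,0,-0.23],0,1],
    [[0,0,-0.255],0,1],
    [[0,0,-0.27],0,1],
    [[0,0,-0.28],0,1],
    [[0,0,-0.28],0,1]
  ]
}}

```text
time: 40.2
tcp_pos: [0.4844, -0.1691, -0.0229]
ee_rot: [[-1.0, 0.001, -0.0], [0.001, 1.0, 0.0], [0.0, 0.0, -1.0]]
force: [-0.6, -0.0, -0.1]
grip_width: 0.095
```

>>> {"api": "apply_moves", "payload": {
  "commands": [
    [[0,0,0],0,0.7],
    [[0,0,0],0,0.4],
    [[0,0,0],0,0.2],
    [[0,0,0],0,0.1],
    [[0,0,0],0,0.1],
    [[0,0,0],0,0.1],
    [[0,0,0],0,0.1],
    [[0,0,0],0,0.1],
    [[0,0,0],0,0.1],
    [[0,0,0],0,0.1]
  ],
  "squeeze": 15
}}

```text
time: 41.45
tcp_pos: [0.4845, -0.1692, -0.0227]
ee_rot: [[-1.0, 0.001, 0.0], [0.001, 1.0, -0.0], [-0.0, -0.0, -1.0]]
force: [-0.2, 0.3, 2.1]
grip_width: 0.0598
```

>>> {"api": "apply_moves", "payload": {
  "commands": [
    [[0,0,0.005],0,0.1],
    [[0,0,0.01],0,0.1],
    [[0,0,0.015],0,0.1],
    [[0,0,0.02],0,0.1],
    [[0,0,0.025],0,0.1],
    [[0,0,0.03],0,0.1],
    [[0,0,0.035],0,0.1],
    [[0,0,0.04],0,0.1],
    [[0,0,0.045],0,0.1],
    [[0,0,0.05],0,0.1]
  ]
}}

```text
time: 42.7
tcp_pos: [0.4844, -0.1691, -0.0102]
ee_rot: [[-1.0, 0.001, -0.0], [0.001, 1.0, 0.0], [0.0, 0.0, -1.0]]
force: [-0.6, 0.3, -1.0]
grip_width: 0.06
```

No resistance from the cable: the roll is up 12 mm, held at 60 mm. Carrying on with the lift, then over to the mat.

>>> {"api": "apply_moves", "payload": {
  "commands": [
    [[0,0,0.03],0,0.1],
    [[0,0,0.1],0,0.1],
    [[0,0,0.18],0,0.1],
    [[0,0,0.27],0,0.1],
    [[0,0,0.36],0,0.1],
    [[0,0,0.44],0,0.1],
    [[0,0,0.5],0,0.1],
    [[0,0,0.54],0,0.1],
    [[0,0,0.56],0,0.1],
    [[0,0,0.56],0,0.1]
  ]
}}

```text
time: 43.95
tcp_pos: [0.4844, -0.1691, 0.1296]
ee_rot: [[-1.0, 0.001, -0.0], [0.001, 1.0, 0.0], [0.0, 0.0, -1.0]]
force: [-0.2, -0.4, -1.4]
grip_width: 0.0609
```

```bash
python3 - <<'E'
from h import *
s=state();print(s["tcp_pos"],s["force"],s["grip_width"],s["ee_rot"][:,1])
for n in("scene","top"):
    f=grab_frame(n);cv2.imwrite(f"pics/{n}13.png",cv2.resize(f["img"][90:300,100:340],None,fx=2.8,fy=2.8,interpolation=cv2.INTER_CUBIC))
    P=pts(f)
    rep("label_roll",n,f,P);rep("cork_mat",n,f,P)
E
```

```text
[ 0.48439071 -0.1690951   0.12962862] [-0.15888986 -0.42007095 -1.38468155] 0.06091177657854562 [7.73330759e-04 9.99999696e-01 9.52927649e-05]
label_roll p0.74 px [184. 185.] ztop 0.035 mid [0.458 0.031] rect [456.7  29.5] [75. 66.] 48.9 625
label_roll p0.16 px [375. 268.] ztop 0.081 mid [ 0.393 -0.523] rect [ 393.7 -524.7] [21. 30.] 33.9 1132
cork_mat p0.62 px [180. 196.] ztop 0.005 mid [0.455 0.031] rect [449.3  22.9] [ 86. 103.] 44.9 334
```

View pics/scene13.png

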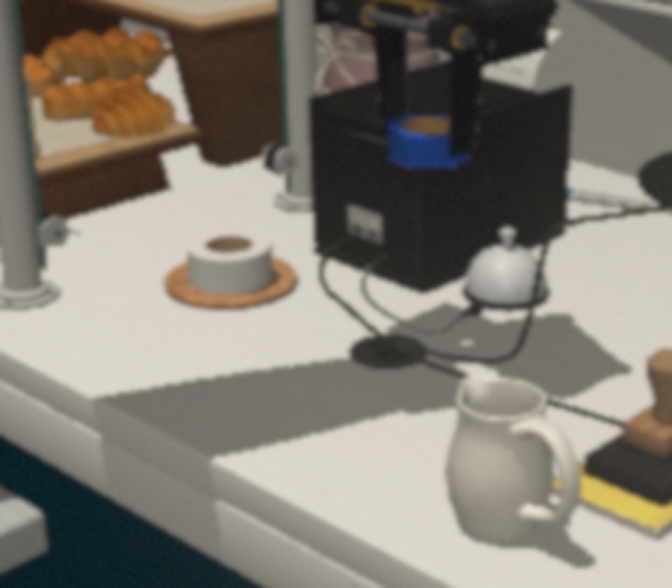

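View pics/top13.png

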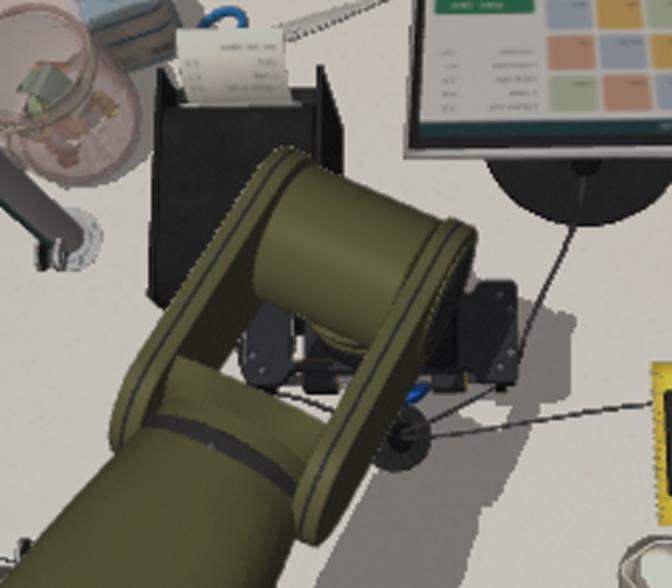

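>>> {"api": "apply_moves", "payload": {
  "commands": [
    [[-0.01,0.04,0],-0.03,0.1],
    [[-0.02,0.12,0],-0.07,0.1],
    [[-0.03,0.22,0],-0.115,0.1],
    [[-0.04,0.33,0],-0.16,0.1],
    [[-0.055,0.45,0],-0.205,0.1],
    [[-0.07,0.57,0],-0.25,0.1],
    [[-0.085,0.68,0],-0.3,0.1],
    [[-0.095,0.76,0],-0.335,0.1],
    [[-0.099,0.802,0],-0.361,0.1],
    [[-0.099,0.802,0],-0.361,0.1]
  ]
}}

```text
time: 45.5
tcp_pos: [0.4595, 0.0319, 0.1295]
ee_rot: [[-0.424, 0.905, -0.0], [0.905, 0.424, -0.0], [0.0, -0.0, -1.0]]
force: [-0.2, 0.1, -0.6]
grip_width: 0.0605
```

>>> {"api": "apply_moves", "payload": {
  "commands": [
    [[0,0,-0.04],0,0.1],
    [[0,0,-0.11],0,0.1],
    [[0,0,-0.19],0,0.1],
    [[0,0,-0.27],0,0.1],
    [[0,0,-0.34],0,0.1],
    [[0,0,-0.39],0,0.1],
    [[0,0,-0.42],0,0.1],
    [[0,0,-0.42],0,0.1],
    [[0,0,-0.42],0,0.1],
    [[0,0,-0.42],0,0.1]
  ]
}}

```text
time: 46.75
tcp_pos: [0.4604, 0.0313, 0.0255]
ee_rot: [[-0.422, 0.906, 0.001], [0.906, 0.422, -0.0], [-0.001, 0.001, -1.0]]
force: [0.9, -0.5, -1.1]
grip_width: 0.0604
```

```bash
python3 - <<'E'
from h import *
s=state();print(s["tcp_pos"],s["force"],s["grip_width"],s["ee_rot"][:,1])
f=grab_frame("scene");cv2.imwrite(f"pics/s14.png",cv2.resize(f["img"][110:250,100:280],None,fx=4.3,fy=4.2,interpolation=cv2.INTER_CUBIC))
E
```

```text
[0.46039029 0.03134932 0.0254895 ] [ 0.85037622 -0.50908055 -1.05969821] 0.06038834867646569 [0.90647418 0.42225921 0.00130984]
```

View pics/s14.png

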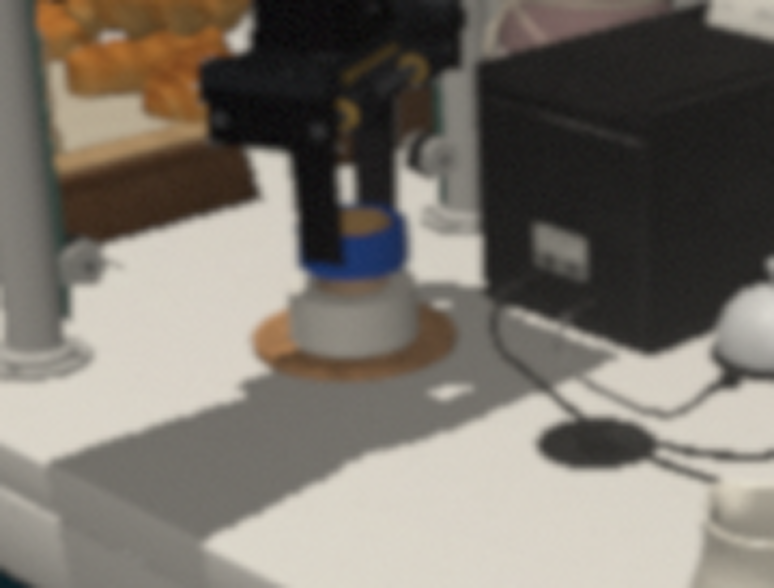

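>>> {"api": "apply_moves", "payload": {
  "commands": [
    [[0,0,-0.012],0,0.1],
    [[0,0,-0.024],0,0.1],
    [[0,0,-0.034],0,0.1],
    [[0,0,-0.04],0,0.1],
    [[0,0,-0.043],0,0.1],
    [[0,0,-0.044],0,0.1],
    [[0,0,-0.045],0,0.1],
    [[0,0,-0.045],0,0.1],
    [[0,0,-0.045],0,0.1],
    [[0,0,-0.045],0,0.1]
  ]
}}

```text
time: 48.05
tcp_pos: [0.4597, 0.0314, 0.0135]
ee_rot: [[-0.422, 0.906, 0.0], [0.906, 0.422, -0.0], [-0.0, 0.0, -1.0]]
force: [0.3, 0.2, -1.3]
grip_width: 0.0601
```

>>> {"api": "apply_moves", "payload": {
  "commands": [
    [[0,0,0],0,0.4],
    [[0,0,0],0,0.7],
    [[0,0,0],0,0.7],
    [[0,0,0],0,0.7],
    [[0,0,0.03],0,0.7],
    [[0,0,0.1],0,0.7],
    [[0,0,0.2],0,0.7],
    [[0,0,0.3],0,0.7],
    [[0,0,0.4],0,0.7],
    [[0,0,0.5],0,0.7]
  ]
}}

```text
time: 49.3
tcp_pos: [0.4601, 0.0314, 0.141]
ee_rot: [[-0.422, 0.906, 0.002], [0.906, 0.422, -0.0], [-0.001, 0.002, -1.0]]
force: [0.2, -0.1, 0.4]
grip_width: 0.0805
```

>>> {"api": "apply_moves", "payload": {
  "commands": [
    [[0,-0.1,0.2],0,0.7],
    [[0,-0.25,0.2],0,0.7],
    [[0,-0.45,0.2],0,0.7],
    [[0,-0.65,0.2],0,0.7],
    [[0,-0.85,0.2],0,0.7],
    [[0,-1,0.2],0,0.7],
    [[0,-1,0.2],0,0.7],
    [[0,-1,0.2],0,0.7],
    [[0,-1,0.2],0,0.7],
    [[0,-1,0.2],0,0.7]
  ]
}}

```text
time: 50.55
tcp_pos: [0.4599, -0.2177, 0.1887]
ee_rot: [[-0.424, 0.906, 0.0], [0.906, 0.424, -0.0], [-0.0, 0.0, -1.0]]
force: [-1.0, 0.6, -0.0]
grip_width: 0.0807
```

```bash
python3 - <<'E'
from h import *
s=state();print(s["tcp_pos"],s["force"],s["grip_width"],s["ee_rot"][:,1])
for n in("scene","top"):
    f=grab_frame(n);cv2.imwrite(f"pics/{n}15.png",f["img"]);P=pts(f)
    for k in "blue_roll label_roll cork_mat stamp ink_pad order_pad counter_bell milk_jug espresso_cup cocoa_shaker".split():
        if n=="top" or k in("blue_roll","label_roll","stamp"): rep(k,n,f,P)
E
```

```text
[ 0.45987181 -0.21770484  0.18866662] [-1.02392296  0.55748617 -0.01341662] 0.08065015094906712 [9.05862831e-01 4.23571114e-01 2.06897756e-04]
blue_roll p0.96 px [441. 227.] ztop 0.022 mid [ 0.678 -0.512] rect [ 676.9 -511.4] [58. 59.] 59.1 574
blue_roll p0.94 px [182. 171.] ztop 0.058 mid [0.457 0.027] rect [457.   27.6] [59. 59.] 21.3 454
label_roll p0.68 px [184. 183.] ztop 0.034 mid [0.451 0.025] rect [444.7  17.6] [38. 67.] 43.9 399
stamp p0.77 px [333. 237.] ztop 0.082 mid [ 0.441 -0.415] rect [ 442.1 -416.4] [20. 24.] 57.5 652
blue_roll p0.64 px [388. 149.] ztop 0.026 mid [ 0.678 -0.51 ] rect [ 678.4 -509.7] [58. 57.] 2.8 384
blue_roll p0.59 px [153. 239.] ztop 0.062 mid [0.461 0.04 ] rect [463.8  41.8] [33. 58.] 72.9 221
label_roll p0.67 px [154. 244.] ztop 0.037 mid [0.45  0.048] rect [448.4  50.2] [45. 16.] 8.6 66
cork_mat p0.68 px [143. 244.] ztop 0.009 mid [0.463 0.056] rect [466.8  60.3] [ 52. 104.] 78.0 340
stamp p0.75 px [349. 246.] ztop 0.088 mid [ 0.447 -0.412] rect [ 447.1 -412. ] [23. 25.] 88.1 306
stamp p0.52 px [352. 256.] ztop 0.024 mid [ 0.445 -0.415] rect [ 445.6 -414.6] [89. 64.] 0.7 750
ink_pad p0.64 px [343. 248.] ztop 0.024 mid [ 0.445 -0.415] rect [ 445.3 -414.8] [64. 89.] 89.6 768
ink_pad p0.19 px [337. 250.] ztop 0.011 mid [ 0.447 -0.416] rect [ 447.3 -415.7] [140.  87.] 0.7 1076
order_pad p0.80 px [366. 243.] ztop 0.011 mid [ 0.448 -0.416] rect [ 447.7 -416. ] [139.  86.] 0.6 1027
milk_jug p0.65 px [338. 294.] ztop 0.084 mid [ 0.333 -0.381] rect [ 335.5 -379.8] [53. 83.] 14.1 794
milk_jug p0.60 px [351. 245.] ztop 0.088 mid [ 0.447 -0.412] rect [ 447.1 -412. ] [23. 25.] 87.6 343
espresso_cup p0.84 px [397. 212.] ztop 0.054 mid [ 0.517 -0.52 ] rect [ 520.8 -514.7] [57. 70.] 55.8 557
```

View pics/scene15.png

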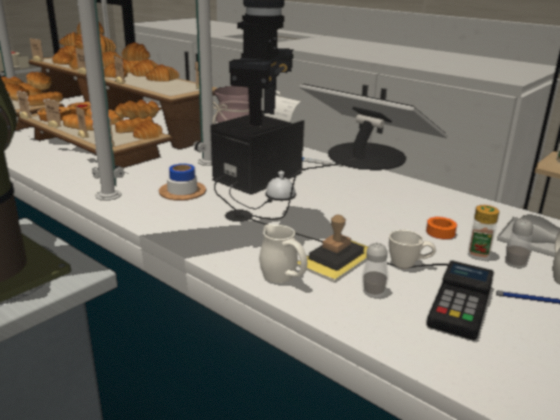

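View pics/top15.png

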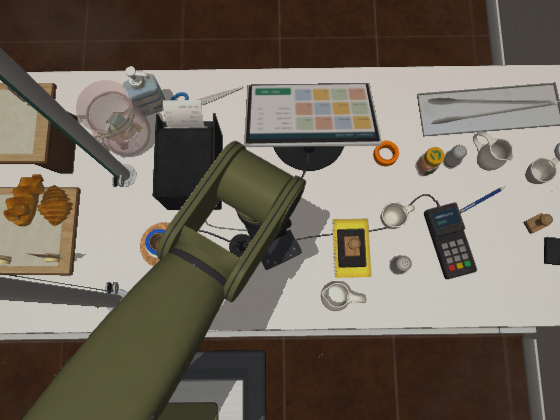

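>>> {"api": "apply_moves", "payload": {
  "commands": [
    [[0,-0.2,0.2],0,0.7],
    [[-0.1,-0.4,0.25],0,0.7],
    [[-0.2,-0.6,0.25],0,0.7],
    [[-0.3,-0.8,0.25],0,0.7],
    [[-0.4,-1,0.25],0,0.7],
    [[-0.4,-1,0.25],0,0.7],
    [[-0.4,-1,0.25],0,0.7],
    [[-0.4,-1,0.25],0,0.7],
    [[-0.4,-1,0.25],0,0.7],
    [[-0.4,-1,0.25],0,0.7]
  ]
}}

```text
time: 52.55
tcp_pos: [0.3603, -0.468, 0.2512]
ee_rot: [[-0.423, 0.906, 0.0], [0.906, 0.423, -0.0], [-0.0, 0.0, -1.0]]
force: [0.1, 0.4, -0.0]
grip_width: 0.0806
```

```bash
python3 - <<'E'
from h import *
s=state();print(s["tcp_pos"],s["force"])
f=grab_frame("top");P=pts(f)
for k in "blue_roll label_roll cork_mat counter_bell milk_jug cocoa_shaker espresso_cup".split(): rep(k,"top",f,P)
H=P[...,2]
for nm,za,zb in(("blue",.055,.066),("label",.031,.041),("mat",.002,.011)):
    m=(H>za)&(H<zb)&(np.hypot(P[...,0]-.46,P[...,1]-.031)<.062);q=P[m]*1000
    print(nm,cv2.minEnclosingCircle(q[:,:2].astype(np.float32)),(q[:,:2].min(0)+q[:,:2].max(0))/2)
cv2.imwrite("pics/top16.png",cv2.resize(f["img"][180:320,110:420],None,fx=2.5,fy=2.5,interpolation=cv2.INTER_CUBIC))
E
```

```text
[ 0.36025373 -0.46800433  0.25115015] [ 0.1070911   0.44327022 -0.02057022]
blue_roll p0.90 px [153. 240.] ztop 0.062 mid [0.46  0.031] rect [461.  30.] [58. 59.] 57.3 472
blue_roll p0.81 px [383. 161.] ztop 0.026 mid [ 0.679 -0.509] rect [ 678.4 -509.7] [57. 59.] 3.5 402
blue_roll p0.75 px [326. 286.] ztop 0.084 mid [ 0.35  -0.351] rect [ 348.4 -351.5] [ 6. 31.] 34.2 85
label_roll p0.68 px [164. 257.] ztop 0.037 mid [0.453 0.029] rect [452.3  27. ] [53. 57.] 65.9 244
cork_mat p0.63 px [165. 247.] ztop 0.010 mid [0.461 0.033] rect [460.6  33.6] [109. 107.] 88.6 981
counter_bell p0.80 px [237. 188.] ztop 0.040 mid [ 0.601 -0.148] rect [ 601.3 -148.2] [44. 45.] 61.4 678
counter_bell p0.66 px [170. 253.] ztop 0.038 mid [0.456 0.028] rect [453.2  27.4] [53. 64.] 15.9 265
counter_bell p0.32 px [340. 246.] ztop 0.025 mid [ 0.446 -0.415] rect [ 445.5 -414.6] [63. 88.] 89.1 683
milk_jug p0.61 px [328. 285.] ztop 0.086 mid [ 0.349 -0.351] rect [ 348.9 -350.2] [ 4. 32.] 34.6 94
cocoa_shaker p0.68 px [172. 252.] ztop 0.038 mid [0.45  0.022] rect [444.3  15.9] [24. 61.] 42.7 173
espresso_cup p0.77 px [394. 207.] ztop 0.054 mid [ 0.527 -0.52 ] rect [ 535.  -515.3] [28. 78.] 21.8 271
espresso_cup p0.44 px [160. 247.] ztop 0.009 mid [0.462 0.033] rect [461.2  33.6] [108. 107.] 30.2 916
blue ((460.65478515625, 30.536264419555664), 29.99358367919922) [460.21976847  30.67085934]
label ((459.82452392578125, 31.506006240844727), 34.50026321411133) [460.45282047  30.80099757]
mat ((459.7873840332031, 30.8366641998291), 61.93149948120117) [460.03314158  31.82121366]
```

View pics/top16.png

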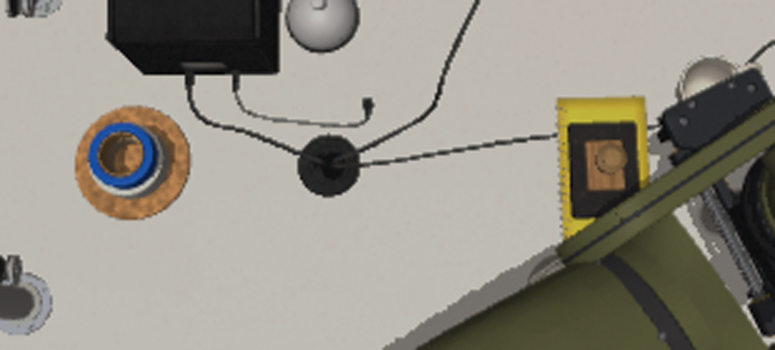

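Rolls and mat agree within about 2 mm, and the bystanders haven't moved. Handing in.

```bash
python3 -c "
from workcell import *
print(finish_job());print(state()['time'])"
```

```text
the job is handed in; nothing more can be done
None
the job is handed in; nothing more can be done
```

Both stacks are built in the order asked, and the job was handed in at about 53 s of the 109 s allowed. `finish_job` gives no verdict, so the results below are my own last measurements.

- **First stack:** the ink pad is about 2 mm off the order pad's centre, with its long side along the order pad's within 0.3°. The stamp stands upright, about 3 mm from the middle of the ink pad by camera, or about 2 mm by the arm's own readings.
- **Second stack:** the label roll and blue roll are within about 2 mm of the cork mat's centre, both flat.
- **Other things on the counter:** the bell, jug and cup showed no movement. The cocoa shaker was only checked by eye in the pictures. The last top view had the jug and cup partly hidden by the arm.
- **Forces:** the highest reading I saw at the wrist was 6.1 N, when setting the stamp down.

**Check that disagreed:** the real finger ends are about 31 mm above the reported TCP. My first try at the ink pad therefore closed on air above it, touching nothing. I measured the offset from depth and corrected every later move for it.

**Cables:** the loose cable through the blue roll and the one hanging beside the stamp gave no resistance.

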